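# Brush out the specimen beakers in the clip stand

### The job

Brush out every footed beaker that is on the desk, one at a time and the taller before the lower: set it in the seat of the stand, swing the spring clip in over its foot, and with the bottle brush scrub it down to its floor, up past half its height and down to its floor again. Then swing the clip clear and stand the beaker upright and fully on the draining tray. Finish with the clip swung well clear of the seat and the brush standing back in its holder, and leave the marker, the stapler and the small coverslip box where they are.

Things in the scene. Friction and masses are not known exactly. Their poses are not given: they have to be found in the camera images.
- beaker_tall: tall narrow footed beaker of white plastic, 92 mm high, straight round body of 44 mm outside and 38 mm inside diameter, open at the top, standing on a flat round foot 66 mm across and 4 mm thick. Loose, 0.1 to 0.2 kg. Origin: centre of its underside, z up along its axis; its inner floor is 6 mm above the origin. May be absent
- beaker_mid: medium footed beaker of white plastic, 80 mm high, straight round body of 48 mm outside and 42 mm inside diameter, open at the top, standing on a flat round foot 66 mm across and 4 mm thick. Loose, 0.1 to 0.2 kg. Origin: centre of its underside, z up along its axis; its inner floor is 6 mm above the origin. May be absent
- beaker_low: low wide footed beaker of white plastic, 62 mm high, straight round body of 50 mm outside and 44 mm inside diameter, open at the top, standing on a flat round foot 66 mm across and 4 mm thick. Loose, 0.1 to 0.2 kg. Origin: centre of its underside, z up along its axis; its inner floor is 6 mm above the origin. May be absent
- brush: bottle brush that stands upright, head down, in its holder, 190 mm long, loose, about 70 g. Origin: centre of the lower end of the head; z up along the brush towards the handle. Stiff bristle head 28 mm in diameter from 0 to 60 mm, thin wire stem to 110 mm, round wooden handle 18 mm in diameter from 110 to 190 mm (grip it from above at about 160 mm)
- holder: fixed grey brush holder: upright tube 45 mm outside and 38 mm inside diameter, open at the top, rim 65 mm above the desk, on a round foot 64 mm across. Origin: centre of its underside
- holder_floor (a point): centre of the holder's inner floor, 8 mm above the desk, where the brush head stands
- stand: fixed grey holding stand for one beaker: round base 82 mm across with a neck on its own -y side that carries the clip. The rim of the seat is 14 mm above the desk. Origin: centre of the seat on the underside, z up
- seat (a point): centre of the seat: a flat round recess 72 mm across with its floor 10 mm above the desk and a lip 4 mm high around it; a beaker's foot lies in it, axes as the stand's
- clip (a joint): angle of the steel clip, which swings level about an upright pivot screw on the stand's -y side, -0.1 to 1.75 rad. 0: its tip points at the seat centre, over the foot of a seated beaker. Grows as it swings clear, counter-clockwise seen from above; clear of the seat from 1.0 on. It stays where it is left (about 1 N at the knob moves it); at the start anywhere from 0.1 to 0.9, in the way of loading
- clip_pivot (a point): axis of the clip's pivot screw, 53 mm from the seat centre towards the stand's -y, 16.5 mm above the desk (underside of the clip)
- clip_tip (a point): tip of the clip, 26 mm from the pivot; the clip's underside there is 16.5 mm above the desk, 2.5 mm above a seated foot
- clip_knob (a point): top centre of the clip's black knob, an upright round pin 14 mm in diameter and 60 mm high (top 76.5 mm above the desk), 34 mm from the pivot on the far side from the tip; swing the clip by it
- tray: fixed flat grey ribbed draining tray, 190 mm along its own x, 120 mm along its own y, 6 mm thick. Origin: centre of its underside
- tray_top (a point): centre of the tray's top face, axes as the tray's
- marker: loose marker pen, 141 mm long, bystander, to be left alone
- stapler: loose stapler, 124 mm long, bystander, to be left alone
- coverslip_box: small loose box of cover slips, 29 x 29 x 15 mm, bystander, to be left alone
There are look-alikes about, which are no part of the job. What is shaped like the beaker_mid but turquoise is not meant.

How it is judged:
On the way, in this order (a step that is already met when the one before it is completed fails the run):
1. the tall narrow beaker sits in the stand with the clip over its foot and the brush reaches its floor (brush end within 12 mm of it) (horizontal distance between beaker_tall and seat below 0.006 m and z of beaker_tall in the frame of seat below 0.004 m and horizontal distance between clip_tip and beaker_tall below 0.032 m and horizontal distance between brush and beaker_tall below 0.016 m and z of brush in the frame of beaker_tall below 0.018 m), for 0.1 s.
2. the brush is drawn up to between about half the tall narrow beaker's height and its rim, the beaker still seated and clipped (horizontal distance between beaker_tall and seat below 0.006 m and z of beaker_tall in the frame of seat below 0.004 m and horizontal distance between clip_tip and beaker_tall below 0.032 m and horizontal distance between brush and beaker_tall below 0.016 m and z of brush in the frame of beaker_tall between 0.0414 and 0.092 m), for 0.05 s.
3. the brush reaches the floor of the tall narrow beaker a second time, the beaker still seated and clipped (all of step 1), for 0.1 s.
4. the medium beaker sits in the stand with the clip over its foot and the brush reaches its floor (brush end within 12 mm of it) (horizontal distance between beaker_mid and seat below 0.006 m and z of beaker_mid in the frame of seat below 0.004 m and horizontal distance between clip_tip and beaker_mid below 0.032 m and horizontal distance between brush and beaker_mid below 0.016 m and z of brush in the frame of beaker_mid below 0.018 m), for 0.1 s.
5. the brush is drawn up to between about half the medium beaker's height and its rim, the beaker still seated and clipped (horizontal distance between beaker_mid and seat below 0.006 m and z of beaker_mid in the frame of seat below 0.004 m and horizontal distance between clip_tip and beaker_mid below 0.032 m and horizontal distance between brush and beaker_mid below 0.016 m and z of brush in the frame of beaker_mid between 0.036 and 0.08 m), for 0.05 s.
6. the brush reaches the floor of the medium beaker a second time, the beaker still seated and clipped (all of step 4), for 0.1 s.
7. the low wide beaker sits in the stand with the clip over its foot and the brush reaches its floor (brush end within 12 mm of it) (horizontal distance between beaker_low and seat below 0.006 m and z of beaker_low in the frame of seat below 0.004 m and horizontal distance between clip_tip and beaker_low below 0.032 m and horizontal distance between brush and beaker_low below 0.016 m and z of brush in the frame of beaker_low below 0.018 m), for 0.1 s.
8. the brush is drawn up to between about half the low wide beaker's height and its rim, the beaker still seated and clipped (horizontal distance between beaker_low and seat below 0.006 m and z of beaker_low in the frame of seat below 0.004 m and horizontal distance between clip_tip and beaker_low below 0.032 m and horizontal distance between brush and beaker_low below 0.016 m and z of brush in the frame of beaker_low between 0.0279 and 0.062 m), for 0.05 s.
9. the brush reaches the floor of the low wide beaker a second time, the beaker still seated and clipped (all of step 7), for 0.1 s.
At the end, for the whole second after the job is handed in: every beaker present upright (0.06 rad) and at rest on the tray top, centre within 68 mm of the tray centre along it and 33 mm across; clip beyond 1.0 rad; brush at rest in its holder, lower end within 12 mm of its axis and 8 mm of its floor, leaning under 0.2 rad (x of beaker_tall in the frame of tray_top between -0.068 and 0.068 m and y of beaker_tall in the frame of tray_top between -0.033 and 0.033 m and z of beaker_tall in the frame of tray_top between -0.004 and 0.004 m and angle between each of beaker_tall, beaker_mid, beaker_low's own z axis and vertical below 0.06 rad and linear speed of each of beaker_tall, beaker_mid, beaker_low, brush below 0.02 m/s and x of beaker_mid in the frame of tray_top between -0.068 and 0.068 m and y of beaker_mid in the frame of tray_top between -0.033 and 0.033 m and z of beaker_mid in the frame of tray_top between -0.004 and 0.004 m and x of beaker_low in the frame of tray_top between -0.068 and 0.068 m and y of beaker_low in the frame of tray_top between -0.033 and 0.033 m and z of beaker_low in the frame of tray_top between -0.004 and 0.004 m and value of joint clip above 1 rad and horizontal distance between brush and holder_floor below 0.012 m and z of brush in the frame of holder_floor below 0.008 m and angle between brush's own z axis and vertical below 0.2 rad); the robot touches nothing.
It fails at once if the marker is pushed more than 40 mm (distance of marker from where it was at the start of the episode above 0.04 m).
It fails at once if the stapler is pushed more than 40 mm (distance of stapler from where it was at the start of the episode above 0.04 m).
It fails at once if the coverslip_box is pushed more than 40 mm (distance of coverslip_box from where it was at the start of the episode above 0.04 m).
Of beaker_tall, beaker_mid, beaker_low only 1 to 2 are there at a start; the rules pass over those that are not, and their reading is None.
At some moment in a run one of beaker_tall, beaker_mid, beaker_low may be knocked a few centimetres aside while the robot is not near it.
It also fails if it takes over 210 s, if anything falls off the work surface, if the arm or the gripper's body presses on something with over 40 N, if the wrist force passes 120 N, or if a joint passes its speed limit or range.

### The arm

A 6-joint arm with a two-finger parallel gripper is mounted at the origin on a cart in front of the work surface, level with it; the furniture and walls round the work are solid. World frame = base frame: x ahead of the robot, y to its left, z up, the work surface at z = 0. Lengths are in m, angles in rad, forces in N, time in s.
With the tool pointing down it reaches from about 0.25 to 0.775 m from the base axis. Payload 4 kg.
Tool frame: the origin (TCP) lies on the centre line of the jaws, within the pads' length; the fingertips stand 25 mm ahead of it and the grasp point (between the pads) lies 6 mm ahead of it; z points along the fingers, y is the line along which they close (so a half turn about z gives the same grasp; the last joint's range is limited). The gripper opens to 94 mm and grips with 3 to 60 N. Pads are 16 mm wide; open, the fingers measure 119 mm over their backs; the gripper's body (75 mm by 177 mm) begins 78 mm behind the grasp point.
Start: joints at [1.016, 0.087, 1.371, -0, 1.684, -0.103], TCP at [0.24, 0.495, 0.231] pointing down, gripper open.
Joint ranges: [-3.1, 3.1], [-0.76, 2.03], [0.27, 2.55], [-1.08, 4.22], [0.17, 2.65], [-2.57, 2.57]. Speed limits (rad/s): [2.79, 2.79, 3.14, 3.14, 3.14, 3.14].

### API

Orientations are given as [roll, pitch, yaw] about the fixed x, y, z axes, in that order (R = Rz(yaw) Ry(pitch) Rx(roll)).
In Python, from bench import robot, imaging gives the robot as it stands. The module is installed in compiled form; this text tells all that it offers.
- The arm moves only by the tool drive_tool, never from a script. Its argument "series" is a list of rows, each a list of 3 entries, a list of its own where there are three numbers: the finger opening in m, from 0 to 0.094, then the shift along the tool's x, y, z in m, then the turn, a rotation vector about the tool's x, y, z in rad. A call has 1 to 5 rows; each row is the pose to reach, as a shift and turn from the pose commanded when the call began, along the tool's axes at that moment; what a row does not reach only later rows make up. A row lasts 1/8 s, in which the tool goes at most 62.5 mm and 10.7 degrees, less where a joint would pass 70% of its speed; a pose out of reach is approached as far as the arm can. A call with a gripper value outside its range is refused whole. The fingers move at their own pace and stop on an object; the grip force is fixed at half the most. Time passes only in rows, so rows that repeat a pose let the fingers close. It gives the time, the measured TCP pose, the force, the opening and the grip force at its end, in the units of the state.
- robot.get_obs(): the state, without advancing time (a new reading comes with each control period).
- imaging.snapshot(name): name is "side" or "top" or "wrist"; returns the picture (384x512x3 uint8, red, green, blue); there is no depth.
- imaging.get_calibration(name): a dict with "intrinsics" (3x3 intrinsics, pixels), "position" and "rotation" of the camera in the world. Camera axes: x right, y up, looking along -z (the intrinsics and any distortion apply to the point x, -y, -z); pixel columns grow to the right and rows downward; lengths in m; the calibration is good to about 2 mm. A picture is of the moment at which its call begins: read the wrist's pose just before it. get_calibration takes no time and is no camera call; for the wrist camera it gives the pose at the moment of the call.
- robot.close_job(): hands the job in; it is judged then, once.
The state is a dict: "time": time; "joint_positions": joint angles; "qvel": joint speeds; "joint_torque": joint torques, N m; "tool_pos": TCP position; "ee_rot": TCP orientation; "wrist_force": force on the tool from outside, world axes, zero at the start; "wrist_torque": the same for the moment, N m; "width": finger opening in m; "finger_force": force on a finger pad.
Only numpy, scipy, OpenCV 4.12 (cv2) and the standard library are available. Lean on these libraries where they do the work, as an engineer would, in place of code of your own. Each camera call takes 0.05 s, during which the arm holds its last target. There are 200 camera calls.

## Working session

There is one attempt and no reset: what is moved stays moved. The work goes in short steps, Python scripts to look and compute and a tool call to move; the robot and the scene stay as the last step left them, time stands still between calls to the robot, and variables do not carry over. Pictures are saved under pics/ and viewed, at most 14 in all, crops included, and the job is handed in when it is done.

Besides the shell and the picture viewer there is one more tool, called after ">>>" by a JSON object that holds its "name" and its "arguments", one argument or row to a line. drive_tool: Moves the arm, as the interface text tells. Its arguments: {"type":"object","properties":{"series":{"type":"array"}},"required":["series"]}

```bash
mkdir -p pics
python3 - <<'E'
from bench import robot, imaging
import cv2,numpy as np
o=robot.get_obs();print({k:np.round(v,3) for k,v in o.items()})
for n in("top","side"):
    im=imaging.snapshot(n);cv2.imwrite(f"pics/{n}0.png",im[:,:,::-1]);c=imaging.get_calibration(n);print(n,{k:np.round(v,4).tolist() if not isinstance(v,str) else v for k,v in c.items()})
E
```

```text
{'time': np.float64(0.0), 'joint_positions': array([ 1.016,  0.088,  1.372, -0.   ,  1.684, -0.103]), 'qvel': array([ 0.   ,  0.   ,  0.001,  0.001, -0.002,  0.   ]), 'joint_torque': array([ 1.0000e-03, -3.4018e+01, -3.0243e+01,  7.2000e-02,  3.3000e-02,
       -0.0000e+00]), 'tool_pos': array([0.24 , 0.494, 0.229]), 'ee_rot': array([-3.139, -0.   ,  2.69 ]), 'wrist_force': array([-0.116,  0.11 ,  0.585]), 'wrist_torque': array([ 0.013, -0.022, -0.   ]), 'finger_force': np.float64(0.0), 'width': np.float64(0.094)}
top {'intrinsics': [[389.9568, 0.0, 255.8497], [0.0, 389.9568, 189.8424], [0.0, 0.0, 1.0]], 'position': [0.5001, -0.0665, 1.3524], 'rotation': [0.0802, 0.001, -1.5834]}
side {'intrinsics': [[379.6308, 0.0, 258.5116], [0.0, 379.6308, 192.9404], [0.0, 0.0, 1.0]], 'position': [0.5676, 0.7203, 0.6327], 'rotation': [0.9805, 0.0188, -3.1207]}
```

View pics/top0.png

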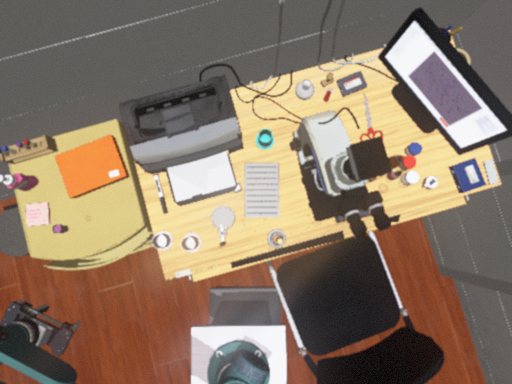

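View pics/side0.png

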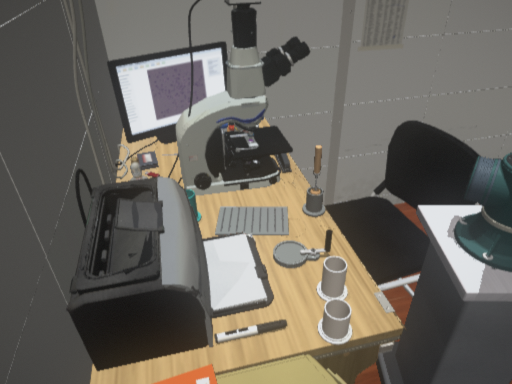

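```bash
cat > h.py <<'E'
from bench import robot, imaging
import cv2,numpy as np
from scipy.spatial.transform import Rotation as R
def ray(c,u,v):
    K=np.array(c["intrinsics"]);d=np.linalg.inv(K)@[u,v,1.];d=np.array([d[0],-d[1],-d[2]])
    return np.array(c["position"]),R.from_euler('xyz',c["rotation"]).as_matrix()@d
def pl(c,u,v,z):
    p,d=ray(c,u,v);return p+d*(z-p[2])/d[2]
def px(c,P):
    q=R.from_euler('xyz',c["rotation"]).as_matrix().T@(np.array(P)-c["position"]);K=np.array(c["intrinsics"])
    return (K@[q[0],-q[1],-q[2]])[:2]/-q[2]
def mv(P,yaw,pitchroll=None):
    "shift,turn in tool axes to reach TCP P pointing down with yaw (about the downward tool)"
    o=robot.get_obs();T=R.from_euler('xyz',o["ee_rot"]);G=R.from_euler('xyz',[np.pi,0,yaw])
    print("shift",np.round(T.inv().apply(np.array(P)-o["tool_pos"]),4),"turn",np.round((T.inv()*G).as_rotvec(),3),"pos",np.round(o["tool_pos"],4),"rot",np.round(o["ee_rot"],3))
E
python3 - <<'E'
from h import *
t=cv2.imread("pics/top0.png");s=cv2.imread("pics/side0.png")
a=cv2.resize(t[180:260,140:300],None,fx=5,fy=5,interpolation=cv2.INTER_CUBIC)
b=cv2.resize(s[130:350,205:375],None,fx=3.2,fy=3.2,interpolation=cv2.INTER_CUBIC)[:600]
cv2.imwrite("pics/tc.png",a);cv2.imwrite("pics/sc.png",b[-600:])
c=imaging.get_calibration("top")
for n,u,v,z in[("A",163,240,.004),("B",191,242,.004),("stand",223,217,.014),("tray",262,190,.006),("holder",277,238,.065),("marker",160,193,.005),("turq",264,139,.08)]:print(n,np.round(pl(c,u,v,z),3))
print(px(c,[0,0,0]))
E
```

```text
A [0.44  0.255 0.004]
B [0.432 0.158 0.004]
stand [0.516 0.047 0.014]
tray [ 0.608 -0.088  0.006]
holder [ 0.444 -0.134  0.065]
marker [0.602 0.266 0.005]
turq [ 0.771 -0.096  0.08 ]
[238.31806552 371.01572366]
```

View pics/tc.png

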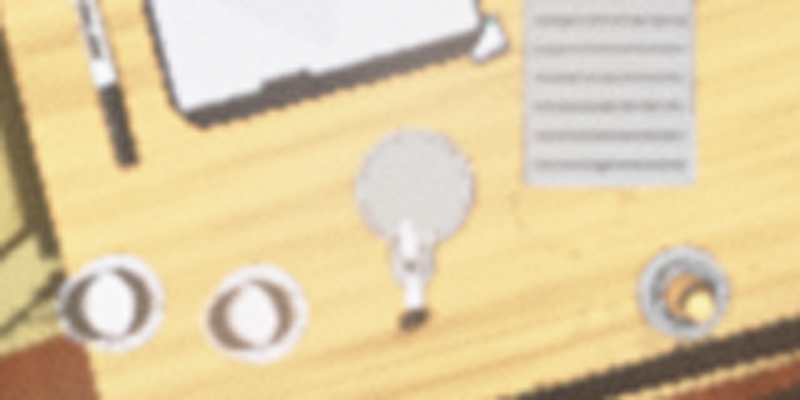

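View pics/sc.png

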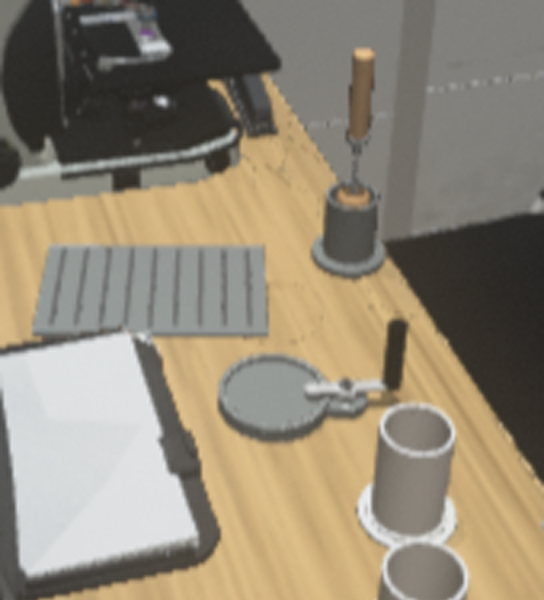

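```bash
cat >> h.py <<'E'
def tri(obs):
    A=np.zeros((3,3));b=np.zeros(3)
    for c,u,v in obs:
        p,d=ray(c,u,v);d/=np.linalg.norm(d);M=np.eye(3)-np.outer(d,d);A+=M;b+=M@p
    return np.linalg.solve(A,b)
E
python3 - <<'E'
from h import *
t=imaging.get_calibration("top");s=imaging.get_calibration("side")
T=lambda x,y:(t,140+x/5,180+y/5)
S=lambda x,y:(s,205+x/3.2,130+y/3.2)
for n,a,b in[("Brim",T(250,311),S(417,430)),("Arim",T(112,303),S(424,580)),("brushtop",T(698,306),S(364,50)),("stand",T(415,187),S(275,391)),("knob",T(413,317),S(397,323)),("cliptip",T(406,228),S(312,389)),("holder",T(685,291),S(350,190))]:
    print(n,np.round(tri([a,b]),3))
for n,a,z in[("Bfoot",T(256,314),.004),("Afoot",T(110,303),.004),("stand",T(415,187),.014),("traytl",T(525,185),.006),("traytr",T(694,185),.006),("hfoot",T(685,291),.03),("desk corner",T(60,240),0),("edge",T(520,395),0)]:print(n,np.round(pl(*a,z),3))
for q in[(34,335),(268,335),(265,246),(50,246)]:print("tray",np.round(pl(*S(*q),.006),3))
print(np.round(pl(*S(272,391),.014),3),"Bfoot",np.round(pl(*S(406,511),.004),3))
# view the stand from above: TCP
mv([.44,.06,.30],np.pi/2); print(imaging.get_calibration("wrist"))
E
```

```text
Brim [0.433 0.15  0.073]
Arim [0.44  0.247 0.046]
brushtop [ 0.442 -0.134  0.201]
stand [0.515 0.047 0.012]
knob [0.43  0.044 0.074]
cliptip [0.488 0.053 0.019]
holder [ 0.445 -0.134  0.071]
Bfoot [0.429 0.158 0.004]
Afoot [0.438 0.258 0.004]
stand [0.515 0.047 0.014]
traytl [ 0.515 -0.028  0.006]
traytr [ 0.514 -0.144  0.006]
hfoot [ 0.442 -0.136  0.03 ]
desk corner [0.481 0.294 0.   ]
edge [ 0.371 -0.023  0.   ]
tray [ 0.705 -0.024  0.006]
tray [ 0.518 -0.024  0.006]
tray [ 0.515 -0.144  0.006]
tray [ 0.704 -0.145  0.006]
[0.519 0.05  0.014] Bfoot [0.434 0.156 0.004]
shift [-0.3697 -0.3036 -0.07  ] turn [-2.000e-03  1.000e-03  1.119e+00] pos [0.2399 0.4944 0.2294] rot [-3.14 -0.    2.69]
{'intrinsics': array([[308.77146125,   0.        , 257.60637465],
       [  0.        , 308.77146125, 195.50488101],
       [  0.        ,   0.        ,   1.        ]]), 'position': array([0.16787333, 0.52933528, 0.38414584]), 'rotation': array([-0.27579947,  0.00180432,  1.12031075])}
```

```bash
python3 -c "
from h import *
import numpy as np
mv([.44,.10,.33],np.pi)"
```

```text
shift [-0.3522 -0.2677 -0.1001] turn [-0.002 -0.001 -0.452] pos [0.2399 0.4944 0.2294] rot [-3.14 -0.    2.69]
```

>>> {"name": "drive_tool", "arguments": {
  "series": [
    [0.07,[-0.352,-0.268,-0.1],[0,0,-0.452]],
    [0.07,[-0.352,-0.268,-0.1],[0,0,-0.452]],
    [0.07,[-0.352,-0.268,-0.1],[0,0,-0.452]],
    [0.07,[-0.352,-0.268,-0.1],[0,0,-0.452]],
    [0.07,[-0.352,-0.268,-0.1],[0,0,-0.452]]
  ]
}}

```text
time: 0.72
tool_pos: [0.3746, 0.2281, 0.2977]
ee_rot: [-3.142, -0.0, -3.141]
wrist_force: [0.6, 0.3, 1.4]
width: 0.0701
finger_force: 0.0
```

```bash
python3 -c "
from h import *
import numpy as np
mv([.44,.10,.33],np.pi)"
```

```text
shift [-0.0653 -0.1282 -0.0323] turn [-0.    -0.     0.001] pos [0.3746 0.2281 0.2977] rot [-3.142 -0.    -3.141]
```

>>> {"name": "drive_tool", "arguments": {
  "series": [
    [0.07,[-0.065,-0.128,-0.032],[0,0,0]],
    [0.07,[-0.065,-0.128,-0.032],[0,0,0]],
    [0.07,[-0.065,-0.128,-0.032],[0,0,0]],
    [0.07,[-0.065,-0.128,-0.032],[0,0,0]],
    [0.07,[-0.065,-0.128,-0.032],[0,0,0]]
  ]
}}

```text
time: 1.35
tool_pos: [0.4389, 0.1027, 0.329]
ee_rot: [3.141, -0.001, -3.141]
wrist_force: [-0.4, 0.2, 0.0]
width: 0.0696
finger_force: 0.0
```

```bash
cat >> h.py <<'E'
def wsnap(fn):
    o=robot.get_obs();c=imaging.get_calibration("wrist");im=imaging.snapshot("wrist")[:,:,::-1].copy();cv2.imwrite(fn,im);np.save(fn+".npy",c,allow_pickle=True);print(np.round(o["tool_pos"],4));return im,c
E
python3 -c "
from h import *
wsnap('pics/w1.png')"
```

```text
[0.4389 0.1027 0.329 ]
```

View pics/w1.png

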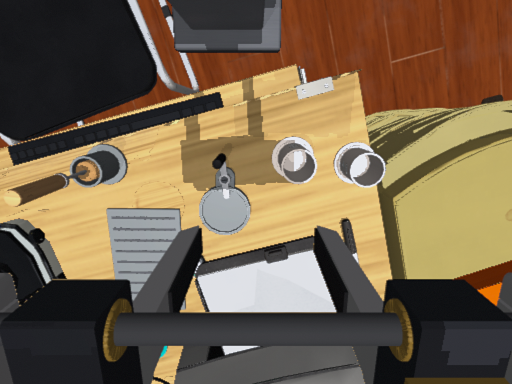

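Run:
```python
from h import *
im=cv2.imread("pics/w1.png")
a=cv2.resize(im[130:240,190:400],None,fx=3.8,fy=3.8,interpolation=cv2.INTER_CUBIC)
b=cv2.resize(im[140:188,50:260],None,fx=3.8,fy=3.8,interpolation=cv2.INTER_CUBIC)
cv2.imwrite("pics/w1c.png",np.vstack([a,b]))
```

```text
(no output)
```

View pics/w1c.png

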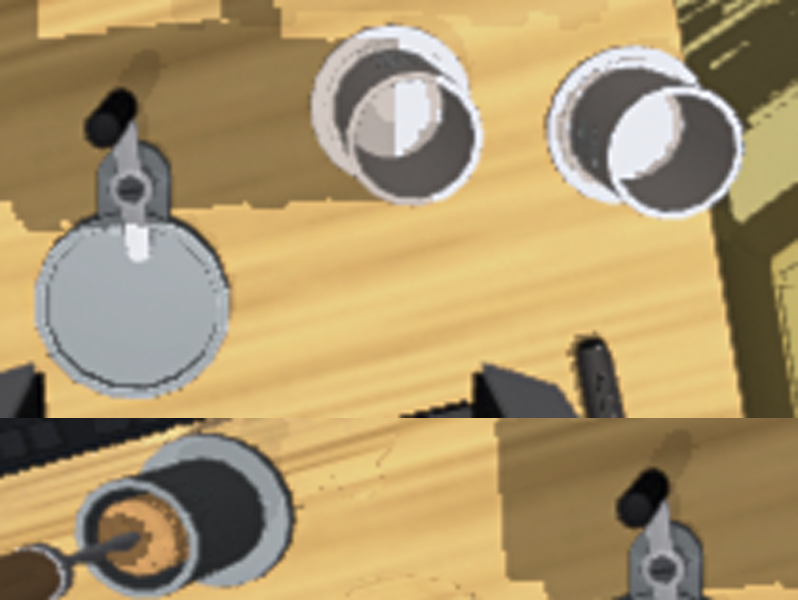

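Run:
```python
from h import *
c=np.load("pics/w1.png.npy",allow_pickle=True).item()
P=lambda x,y,z:pl(c,190+x/3.8,130+y/3.8,z)
Q=lambda x,y,z:pl(c,50+x/3.8,140+(y-418)/3.8,z)
f=lambda v:np.round(v,4)
for n,l,r,t,b,fl,ft in[("B",347,483,73,203,311,25),("A",608,743,86,218,547,46)]:
  for h in(.092,.08,.062):
    ym=(t+b)/2;xm=(l+r)/2
    print(n,h,"diam",f(P(r,ym,h)[1]-P(l,ym,h)[1]),f(P(xm,b,h)[0]-P(xm,t,h)[0]),"c",f((P(l,ym,h)+P(r,ym,h))/2)[1],f((P(xm,t,h)+P(xm,b,h))/2)[0])
  print(" foot-left y+33",P(fl,ft+75,.004)[1]+.033,"top x+33",P(fl+75,ft,.004)[0]+.033)
print("stand L,R",f(P(35,305,.014)),f(P(230,305,.014)),"bot",f(P(132,397,.012)))
print("seat recess bot top",f(P(132,386,.014)))
print("pivot",f(P(131,188,.019)),"knob",f(P(101,127,.0765)),"tip",f(P(140,260,.019)))
print("holder rim L R T B",f(Q(77,540,.065)),f(Q(199,540,.065)),f(Q(138,477,.065)),f(Q(138,596,.065)))
s=imaging.get_calibration("side");t=imaging.get_calibration("top")
for n,x,y in[("B",.434,.157),("A",.443,.257)]:
  for h in(.092,.08,.062):print(n,h,px(s,[x,y,h]).round(1),px(t,[x,y,h]).round(1))
```

```text
B 0.092 diam 0.046 0.0445 c 0.1564 0.4307
B 0.08 diam 0.0474 0.0458 c 0.158 0.4329
B 0.062 diam 0.0495 0.0479 c 0.1605 0.4361
 foot-left y+33 0.15818171015949076 top x+33 0.43327162015424237
A 0.092 diam 0.0458 0.0455 c 0.2449 0.4353
A 0.08 diam 0.0472 0.0469 c 0.2493 0.4376
A 0.062 diam 0.0493 0.0489 c 0.2558 0.4411
 foot-left y+33 0.25562519685384644 top x+33 0.4414479160893311
stand L,R [0.5161 0.0096 0.014 ] [0.516  0.0918 0.014 ] bot [0.5587 0.0492 0.012 ]
seat recess bot top [0.5528 0.0495 0.014 ]
pivot [0.4644 0.052  0.019 ] knob [0.4295 0.0483 0.0765] tip [0.4948 0.0549 0.019 ]
holder rim L R T B [ 0.444  -0.1554  0.065 ] [ 0.4439 -0.1112  0.065 ] [ 0.421  -0.1299  0.065 ] [ 0.4649 -0.1364  0.065 ]
B 0.092 [335.7 259.9] [186.9 242.7]
B 0.08 [335.1 264.2] [187.5 242.5]
B 0.062 [334.3 270.6] [188.5 242.2]
A 0.092 [338.9 299. ] [155.7 240.3]
A 0.08 [338.2 303.5] [156.7 240.1]
A 0.062 [337.3 310. ] [158.1 239.9]
```

>>> {"name": "drive_tool", "arguments": {
  "series": [
    [0.04,[0.009,-0.054,0.205],[0,0,0]],
    [0.04,[0.009,-0.054,0.205],[0,0,0]],
    [0.04,[0.009,-0.054,0.205],[0,0,0]],
    [0.04,[0.009,-0.054,0.205],[0,0,0]],
    [0.04,[0.009,-0.054,0.205],[0,0,0]]
  ]
}}

```text
time: 2.02
tool_pos: [0.4281, 0.0489, 0.1221]
ee_rot: [3.141, -0.006, -3.14]
wrist_force: [-0.3, 0.2, 0.4]
width: 0.0398
finger_force: 0.0
```

Run:
```python
from h import *
im,c=wsnap('pics/w2.png')
mv([.430,.048,.064],np.pi);print(px(c,[.43,.048,.0765]))
cv2.imwrite("pics/w2c.png",im)
```

```text
[0.4281 0.0489 0.1221]
shift [-0.0003 -0.001   0.0604] turn [ 0.    -0.001  0.002] pos [0.4297 0.049  0.1244] rot [ 3.141e+00 -1.000e-03 -3.140e+00]
[256.14548902 230.81595139]
```

View pics/w2c.png

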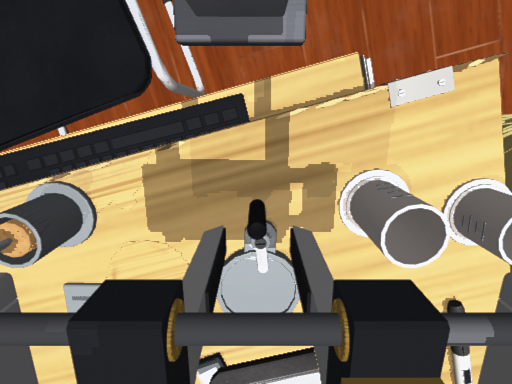

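>>> {"name": "drive_tool", "arguments": {
  "series": [
    [0.04,[0,-0.001,0.06],[0,0,0]],
    [0.04,[0,-0.001,0.06],[0,0,0]],
    [0.0,[0,-0.001,0.06],[0,0,0]],
    [0.0,[0,-0.001,0.06],[0,0,0]],
    [0.0,[0,-0.001,0.06],[0,0,0]]
  ]
}}

```text
time: 2.7
tool_pos: [0.432, 0.0472, 0.0668]
ee_rot: [3.141, 0.004, -3.141]
wrist_force: [0.8, 1.3, 3.4]
width: 0.0135
finger_force: 25.3
```

>>> {"name": "drive_tool", "arguments": {
  "series": [
    [0.0,[-0.0042,-0.0125,0],[0,0,0]],
    [0.0,[-0.0103,-0.0207,0],[0,0,0]],
    [0.0,[-0.0186,-0.0266,0],[0,0,0]],
    [0.0,[-0.028,-0.03,0],[0,0,0]],
    [0.0,[-0.028,-0.03,0],[0,0,0]]
  ]
}}

```text
time: 3.32
tool_pos: [0.4591, 0.0185, 0.0666]
ee_rot: [3.137, 0.001, -3.141]
wrist_force: [-1.7, 4.3, 6.8]
width: 0.0135
finger_force: 30.0
```

>>> {"name": "drive_tool", "arguments": {
  "series": [
    [0.04,[0,0,0],[0,0,0]],
    [0.04,[0,0,0],[0,0,0]],
    [0.04,[0,0,-0.1],[0,0,0]],
    [0.04,[0,0,-0.1],[0,0,0]],
    [0.04,[0,0,-0.1],[0,0,0]]
  ]
}}

```text
time: 3.95
tool_pos: [0.4606, 0.0164, 0.1685]
ee_rot: [-3.141, 0.008, 3.141]
wrist_force: [-0.1, 0.4, -0.5]
width: 0.0399
finger_force: 0.0
```

Run:
```python
from h import *
im,c=wsnap('pics/w3.png')
print(px(c,[.458,.018,.0765]))
mv([.433,.158,.064],np.pi)
```

```text
[0.4606 0.0164 0.1685]
[259.46263562 203.47114021]
shift [0.0265 0.1414 0.1018] turn [-0.001  0.003 -0.   ] pos [0.4592 0.0166 0.1659] rot [-3.141e+00  3.000e-03  3.141e+00]
```

View pics/w3.png

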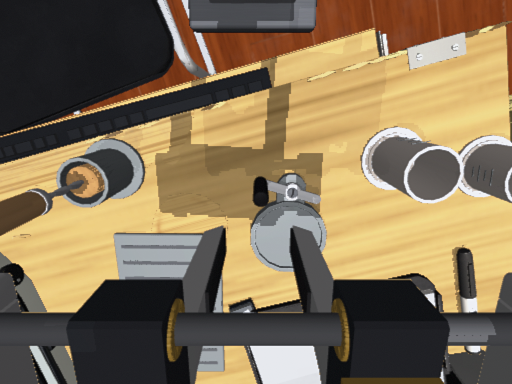

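>>> {"name": "drive_tool", "arguments": {
  "series": [
    [0.07,[0.026,0.1415,0.02],[0,0,0]],
    [0.07,[0.026,0.1415,0.02],[0,0,0]],
    [0.07,[0.026,0.1415,0.02],[0,0,0]],
    [0.07,[0.026,0.1415,0.02],[0,0,0]],
    [0.07,[0.026,0.1415,0.02],[0,0,0]]
  ]
}}

```text
time: 4.62
tool_pos: [0.432, 0.1576, 0.1436]
ee_rot: [-3.141, -0.002, 3.141]
wrist_force: [1.0, -0.8, 0.2]
width: 0.0704
finger_force: 0.0
```

Run:
```python
from h import *
im,c=wsnap('pics/w4.png')
for z,r in((.08,.024),(.004,.033)):
  for k in range(60):
    a=k*np.pi/30;u,v=px(c,[.433+r*np.cos(a),.158+r*np.sin(a),z]).round().astype(int)
    if 0<=u<512 and 0<=v<384: im[v,u]=(0,0,255)
u,v=px(c,[.433,.158,.06]).astype(int)
cv2.imwrite("pics/w4c.png",cv2.resize(im[max(v-80,0):v+100,u-120:u+120],None,fx=3,fy=3))
mv([.433,.158,.056],np.pi)
```

```text
[0.432  0.1576 0.1436]
shift [-0.0008  0.0007  0.088 ] turn [-0.001 -0.001 -0.001] pos [0.4323 0.1574 0.144 ] rot [-3.141e+00 -1.000e-03  3.140e+00]
```

View pics/w4c.png

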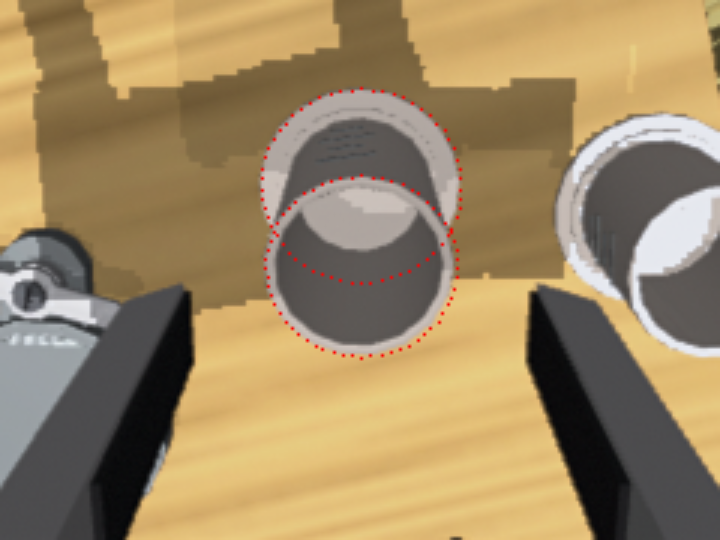

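>>> {"name": "drive_tool", "arguments": {
  "series": [
    [0.07,[-0.0005,0.0005,0.088],[0,0,0]],
    [0.07,[-0.0005,0.0005,0.088],[0,0,0]],
    [0.07,[-0.0005,0.0005,0.088],[0,0,0]],
    [0.02,[-0.0005,0.0005,0.088],[0,0,0]],
    [0.02,[-0.0005,0.0005,0.088],[0,0,0]]
  ]
}}

```text
time: 5.3
tool_pos: [0.4344, 0.159, 0.0586]
ee_rot: [3.141, 0.004, 3.141]
wrist_force: [-0.2, -0.9, -0.7]
width: 0.0533
finger_force: 0.0
```

>>> {"name": "drive_tool", "arguments": {
  "series": [
    [0.02,[0,0,0],[0,0,0]],
    [0.02,[0,0,0],[0,0,0]],
    [0.02,[0,0,-0.03],[0,0,0]],
    [0.02,[0,0,-0.06],[0,0,0]],
    [0.02,[0,0,-0.06],[0,0,0]]
  ]
}}

```text
time: 5.92
tool_pos: [0.4344, 0.1596, 0.1188]
ee_rot: [3.14, 0.005, -3.141]
wrist_force: [0.2, 0.1, -1.2]
width: 0.0477
finger_force: 30.0
```

Run:
```python
from h import *
mv([.517,.050,.116],np.pi)
print(robot.get_obs()["width"])
```

```text
shift [-0.0825 -0.1096  0.0031] turn [0.002 0.005 0.   ] pos [0.4344 0.1596 0.1188] rot [ 3.14   0.005 -3.141]
0.04765123702087412
```

>>> {"name": "drive_tool", "arguments": {
  "series": [
    [0.02,[-0.083,-0.1095,0.01],[0,0,0]],
    [0.02,[-0.083,-0.1095,0.01],[0,0,0]],
    [0.02,[-0.083,-0.1095,0.01],[0,0,0]],
    [0.02,[-0.083,-0.1095,0.01],[0,0,0]],
    [0.02,[-0.083,-0.1095,0.01],[0,0,0]]
  ]
}}

```text
time: 6.55
tool_pos: [0.5147, 0.0507, 0.1059]
ee_rot: [3.141, -0.002, -3.14]
wrist_force: [-1.1, -0.2, -1.6]
width: 0.0479
finger_force: 30.0
```

Run:
```python
from h import *
im,c=wsnap('pics/w5.png')
print(np.round(robot.get_obs()["ee_rot"],3))
mv([.518,.050,.066],np.pi)
for x0,y0,z,r,col in((.517,.05,.014,.041,(0,255,0)),(.517,.05,.014,.036,(0,255,0)),(.517,.05,.055,.033,(0,0,255)),(.517,.05,.131,.024,(0,0,255))):
  for k in range(60):
    a=k*np.pi/30;u,v=px(c,[x0+r*np.cos(a),y0+r*np.sin(a),z]).round().astype(int)
    if 0<=u<512 and 0<=v<384: im[v,u]=col
u,v=px(c,[.517,.05,.05]).astype(int)
cv2.imwrite("pics/w5c.png",cv2.resize(im[max(v-80,0):v+110,u-110:u+110],None,fx=3,fy=3))
```

```text
[0.5147 0.0507 0.1059]
[ 3.141e+00 -1.000e-03 -3.140e+00]
shift [-0.0031 -0.0008  0.0402] turn [ 0.001 -0.001  0.002] pos [0.5149 0.0508 0.1062] rot [ 3.141e+00 -1.000e-03 -3.140e+00]
```

View pics/w5c.png

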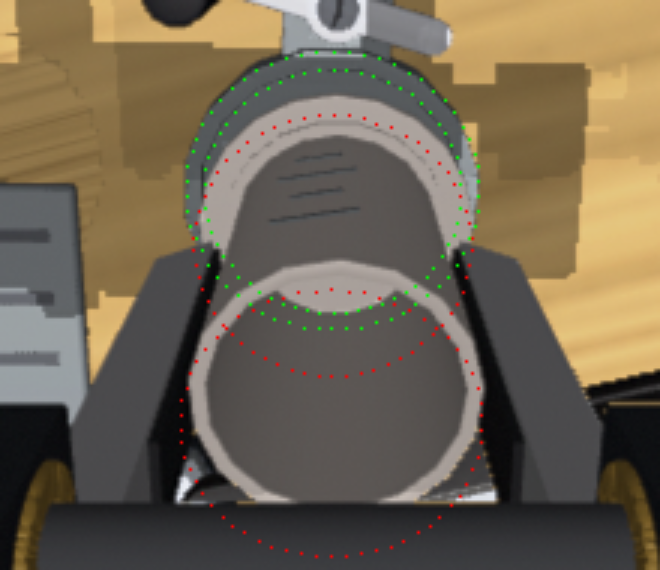

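>>> {"name": "drive_tool", "arguments": {
  "series": [
    [0.02,[-0.0035,-0.0008,0.0],[0,0,0]],
    [0.02,[-0.0035,-0.0008,0.02],[0,0,0]],
    [0.02,[-0.0035,-0.0008,0.0365],[0,0,0]],
    [0.02,[-0.0035,-0.0008,0.0365],[0,0,0]],
    [0.02,[-0.0035,-0.0008,0.0365],[0,0,0]]
  ]
}}

```text
time: 7.22
tool_pos: [0.5194, 0.0488, 0.0703]
ee_rot: [3.142, -0.0, -3.141]
wrist_force: [0.0, -1.5, -1.2]
width: 0.0477
finger_force: 30.0
```

>>> {"name": "drive_tool", "arguments": {
  "series": [
    [0.02,[0.001,0.0005,0.001],[0,0,0]],
    [0.02,[0.001,0.0005,0.001],[0,0,0]],
    [0.065,[0.001,0.0005,0.001],[0,0,0]],
    [0.065,[0.001,0.0005,0.001],[0,0,0]],
    [0.065,[0.001,0.0005,0.001],[0,0,0]]
  ]
}}

```text
time: 7.85
tool_pos: [0.5185, 0.0492, 0.0694]
ee_rot: [3.142, 0.001, -3.141]
wrist_force: [0.5, -0.3, 0.2]
width: 0.0648
finger_force: 0.0
```

>>> {"name": "drive_tool", "arguments": {
  "series": [
    [0.065,[0,0,-0.06],[0,0,0]],
    [0.065,[0,0,-0.12],[0,0,0]],
    [0.065,[0.05,0,-0.12],[0,0,0]],
    [0.065,[0.05,0,-0.12],[0,0,0]],
    [0.065,[0.05,0,-0.12],[0,0,0]]
  ]
}}

```text
time: 8.48
tool_pos: [0.4686, 0.0492, 0.1891]
ee_rot: [3.142, 0.001, -3.141]
wrist_force: [-0.4, 0.9, -0.3]
width: 0.065
finger_force: 0.0
```

Run:
```python
from h import *
im,c=wsnap('pics/w6.png')
mv([.458,.0165,.124],np.pi)
for x0,y0,z,r,col in((.517,.05,.014,.041,(0,255,0)),(.517,.05,.014,.033,(0,0,255)),(.517,.05,.09,.024,(0,0,255))):
  for k in range(60):
    a=k*np.pi/30;u,v=px(c,[x0+r*np.cos(a),y0+r*np.sin(a),z]).round().astype(int)
    if 0<=u<512 and 0<=v<384: im[v,u]=col
u,v=px(c,[.517,.05,.05]).astype(int)
cv2.imwrite("pics/w6c.png",cv2.resize(im[max(v-90,0):v+90,u-120:u+100],None,fx=3,fy=3))
```

```text
[0.4686 0.0492 0.1891]
shift [ 0.0109 -0.0326  0.0649] turn [0. 0. 0.] pos [0.4689 0.0491 0.189 ] rot [ 3.142  0.    -3.141]
```

View pics/w6c.png

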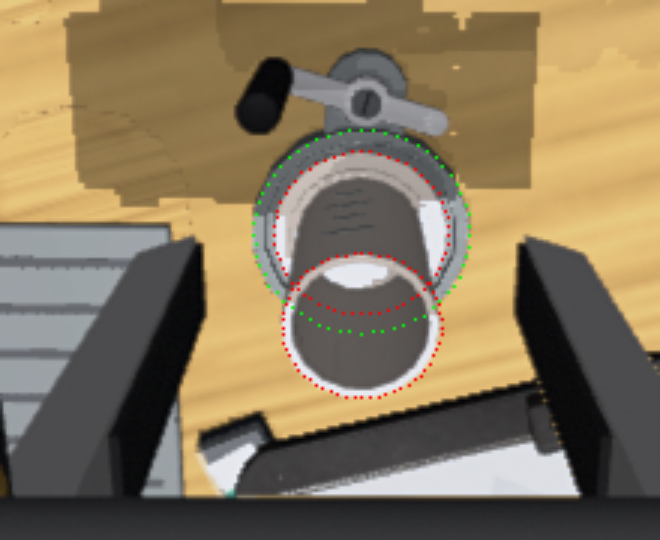

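>>> {"name": "drive_tool", "arguments": {
  "series": [
    [0.04,[0.0105,-0.0315,0.04],[0,0,0]],
    [0.04,[0.0105,-0.0315,0.07],[0,0,0]],
    [0.04,[0.0105,-0.0315,0.1235],[0,0,0]],
    [0.04,[0.0105,-0.0315,0.1235],[0,0,0]],
    [0.0,[0.0105,-0.0315,0.1235],[0,0,0]]
  ]
}}

```text
time: 9.15
tool_pos: [0.4593, 0.0176, 0.0669]
ee_rot: [-3.142, 0.002, -3.141]
wrist_force: [0.5, -0.4, 1.1]
width: 0.0333
finger_force: 0.0
```

>>> {"name": "drive_tool", "arguments": {
  "series": [
    [0.0,[0,0,0],[0,0,0]],
    [0.0,[0.0094,0.0034,0],[0,0,0]],
    [0.0,[0.0177,0.0093,0],[0,0,0]],
    [0.0,[0.0238,0.0175,0],[0,0,0]],
    [0.0,[0.0278,0.0285,0],[0,0,0]]
  ]
}}

```text
time: 9.78
tool_pos: [0.427, 0.0401, 0.0677]
ee_rot: [-3.127, -0.006, 3.14]
wrist_force: [-12.7, -14.6, 12.7]
width: 0.0128
finger_force: 30.0
```

>>> {"name": "drive_tool", "arguments": {
  "series": [
    [0.0,[0,0,0],[0,0,0]],
    [0.04,[0,0,0],[0,0,0]],
    [0.04,[0,0,0],[0,0,0]],
    [0.04,[0,0,-0.06],[0,0,0]],
    [0.04,[0,0,-0.12],[0,0,0]]
  ]
}}

```text
time: 10.4
tool_pos: [0.4294, 0.0466, 0.1864]
ee_rot: [3.141, -0.002, -3.141]
wrist_force: [1.2, 0.6, 0.6]
width: 0.0395
finger_force: 0.0
```

Run:
```python
from h import *
im,c=wsnap('pics/w7.png')
P=pl(c,0,0,0)
mv([.4435,-.1335,.28],np.pi)
cv2.imwrite("pics/w7c.png",im)
```

```text
[0.4294 0.0466 0.1864]
shift [-0.0107 -0.18   -0.0834] turn [0.    0.016 0.001] pos [0.434  0.0465 0.1965] rot [ 3.141  0.016 -3.141]
```

View pics/w7c.png

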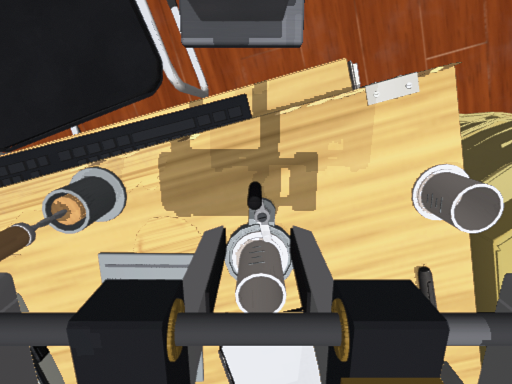

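Run:
```python
from h import *
c=np.load("pics/w7.png.npy",allow_pickle=True).item();im=cv2.imread("pics/w7.png")
m=(im[175:225,235:275].max(2)<45).astype(np.uint8)
for r in m[5:40]:print(''.join('#' if v else '.' for v in r))
print("tip",pl(c,266,236,.018),"piv",pl(c,262.5,214,.019))
print(px(c,[.4304,.0465,.0765]),px(c,[.464,.0515,.019]),px(c,[.49,.055,.019]))
```

```text
........................................
........................................
..................#####.................
................########................
................#########...............
...............###########..............
...............###########..............
...............###########..............
..............############..............
..............############..............
..............############..............
..............############..............
..............############..............
..............############..............
..............############..............
..............#############.............
.............##############.............
.............##############.............
.............##############.............
.............##############.............
.............##############.............
.............##############.............
.............#############..............
.............#############..............
.............#############..............
.............#############..............
..............###########...............
...............#########................
................#######.................
..................###...................
........................................
........................................
........................................
........................................
........................................
tip [0.48797502 0.05639989 0.018     ] piv [0.46138012 0.05226378 0.019     ]
[257.32703663 202.36927953] [261.79400169 216.24230314] [264.76624082 238.01459654]
```

>>> {"name": "drive_tool", "arguments": {
  "series": [
    [0.06,[-0.011,-0.18,-0.075],[0,0,0]],
    [0.06,[-0.011,-0.18,-0.075],[0,0,0]],
    [0.06,[-0.011,-0.18,-0.075],[0,0,0]],
    [0.06,[-0.011,-0.18,-0.075],[0,0,0]],
    [0.06,[-0.011,-0.18,-0.075],[0,0,0]]
  ]
}}

```text
time: 11.08
tool_pos: [0.4412, -0.1337, 0.2603]
ee_rot: [3.141, 0.0, 3.141]
wrist_force: [-0.3, -0.1, 0.7]
width: 0.0601
finger_force: 0.0
```

Run:
```python
from h import *
im,c=wsnap('pics/w8.png')
o=robot.get_obs();print(o["tool_pos"],o["ee_rot"])
hsv=cv2.cvtColor(im,cv2.COLOR_BGR2HSV)
for p in([.444,-.134,.198],[.444,-.134,.118],[.444,-.134,.065]):print(px(c,p),hsv[tuple(px(c,p).round().astype(int)[::-1])] )
u,v=px(c,[.444,-.134,.16]).astype(int)
cv2.imwrite("pics/w8c.png",cv2.resize(im[max(0,v-110):v+110,u-100:u+100],None,fx=2.7,fy=2.7))
print(u-100,max(0,v-110))
```

```text
[ 0.4412 -0.1337  0.2603]
[ 0.44098801 -0.13285587  0.2598844 ] [ 3.14017108e+00 -7.70063082e-04 -3.14068593e+00]
[256.94872424 223.07893484] [ 15 123 221]
[257.00591633 194.35618392] [ 16 119 103]
[257.03031572 182.10243518] [ 0 13 99]
156 97
```

View pics/w8c.png

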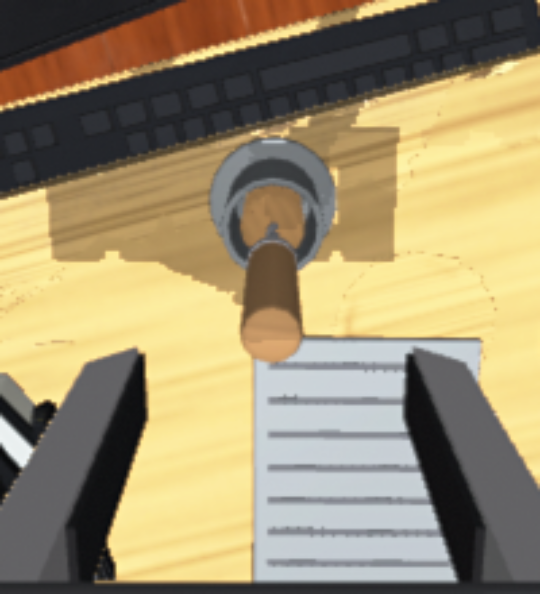

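>>> {"name": "drive_tool", "arguments": {
  "series": [
    [0.06,[-0.001,-0.001,0.05],[0,0,0]],
    [0.06,[-0.001,-0.001,0.086],[0,0,0]],
    [0.06,[-0.001,-0.001,0.086],[0,0,0]],
    [0.0,[-0.001,-0.001,0.086],[0,0,0]],
    [0.0,[-0.001,-0.001,0.086],[0,0,0]]
  ]
}}

```text
time: 11.75
tool_pos: [0.4432, -0.1348, 0.1768]
ee_rot: [-3.14, 0.004, -3.141]
wrist_force: [0.7, 0.2, -0.1]
width: 0.0432
finger_force: 0.0
```

>>> {"name": "drive_tool", "arguments": {
  "series": [
    [0.0,[0,0,0],[0,0,0]],
    [0.0,[0,0,0],[0,0,0]],
    [0.0,[0,0,0],[0,0,0]],
    [0.0,[0,0,-0.03],[0,0,0]],
    [0.0,[0,0,-0.06],[0,0,0]]
  ]
}}

```text
time: 12.38
tool_pos: [0.4417, -0.1348, 0.2347]
ee_rot: [3.141, -0.002, 3.142]
wrist_force: [0.7, -0.0, -0.4]
width: 0.0176
finger_force: 30.0
```

>>> {"name": "drive_tool", "arguments": {
  "series": [
    [0.0,[0,0,-0.06],[0,0,0]],
    [0.0,[0,0,-0.08],[0,0,0]],
    [0.0,[0,0,-0.08],[0,0,0]],
    [0.0,[0,0,-0.08],[0,0,0]],
    [0.0,[0,0,-0.08],[0,0,0]]
  ]
}}

```text
time: 13.0
tool_pos: [0.4415, -0.1346, 0.3126]
ee_rot: [3.14, -0.003, -3.141]
wrist_force: [-0.1, 0.4, -1.4]
width: 0.0176
finger_force: 30.0
```

Run:
```python
from h import *
im,c=wsnap('pics/w9.png');s=imaging.snapshot("side");cv2.imwrite("pics/s9.png",s[:,:,::-1])
mv([.517,.05,.31],np.pi)
```

```text
[ 0.4415 -0.1346  0.3126]
shift [-0.0753  0.1846  0.0032] turn [ 0.001 -0.002  0.   ] pos [ 0.4417 -0.1347  0.3132] rot [ 3.140e+00 -2.000e-03 -3.141e+00]
```

>>> {"name": "drive_tool", "arguments": {
  "series": [
    [0.0,[-0.0755,0.1845,0.0],[0,0,0]],
    [0.0,[-0.0755,0.1845,0],[0,0,0]],
    [0.0,[-0.0755,0.1845,0],[0,0,0]],
    [0.0,[-0.0755,0.1845,0],[0,0,0]],
    [0.0,[-0.0755,0.1845,0],[0,0,0]]
  ]
}}

```text
time: 13.72
tool_pos: [0.5174, 0.0499, 0.3138]
ee_rot: [-3.141, -0.002, -3.14]
wrist_force: [0.3, -0.3, -1.0]
width: 0.0176
finger_force: 30.0
```

Run:
```python
from h import *
im=imaging.snapshot("side")[:,:,::-1].copy();c=imaging.get_calibration("side")
cv2.imwrite("pics/s10.png",im);mv([.517,.05,.1865],np.pi)
a=px(c,[.517,.05,.145]);b=px(c,[.517,.05,.335]);print("head end, top",a,b,"head mid",px(c,[.517,.05,.175]),"beaker rim",px(c,[.517,.05,.09]))
hsv=cv2.cvtColor(im,cv2.COLOR_BGR2HSV)
m=((hsv[...,0]<22)&(hsv[...,1]>70)).astype(np.uint8)
v0,v1=int(b[1]),int(a[1])+12
for v in range(v0,v1,4):
    r=np.where(m[v,int(a[0])-30:int(a[0])+30])[0]
    print(v,(r.min()+int(a[0])-30,r.max()+int(a[0])-30,len(r)) if len(r) else None)
```

```text
shift [0.0002 0.0011 0.1277] turn [-0.001 -0.001 -0.   ] pos [0.5173 0.049  0.3142] rot [-3.141e+00 -1.000e-03  3.142e+00]
head end, top [292.38060014 207.47671374] [295.46646878 126.49609885] head mid [292.81427373 196.0960757 ] beaker rim [291.62940694 227.18982997]
126 (np.int64(262), np.int64(269), 8)
130 None
134 None
138 None
142 None
146 None
150 None
154 (np.int64(270), np.int64(297), 15)
158 (np.int64(273), np.int64(297), 13)
162 (np.int64(276), np.int64(277), 2)
166 (np.int64(278), np.int64(296), 5)
170 (np.int64(278), np.int64(299), 7)
174 (np.int64(279), np.int64(302), 21)
178 (np.int64(280), np.int64(305), 24)
182 (np.int64(275), np.int64(307), 29)
186 (np.int64(267), np.int64(309), 43)
190 (np.int64(262), np.int64(306), 45)
194 (np.int64(262), np.int64(306), 45)
198 (np.int64(262), np.int64(306), 45)
202 (np.int64(262), np.int64(305), 44)
206 (np.int64(287), np.int64(302), 16)
210 (np.int64(288), np.int64(302), 15)
214 (np.int64(288), np.int64(305), 18)
218 (np.int64(288), np.int64(321), 34)
```

>>> {"name": "drive_tool", "arguments": {
  "series": [
    [0.0,[-0.001,0.001,0.04],[0,0,0]],
    [0.0,[-0.001,0.001,0.06],[0,0,0]],
    [0.0,[-0.001,0.001,0.08],[0,0,0]],
    [0.0,[-0.001,0.001,0.1],[0,0,0]],
    [0.0,[-0.001,0.001,0.1],[0,0,0]]
  ]
}}

```text
time: 14.4
tool_pos: [0.5172, 0.0488, 0.213]
ee_rot: [-3.141, -0.004, 3.139]
wrist_force: [-0.5, 0.3, -0.8]
width: 0.0177
finger_force: 30.0
```

>>> {"name": "drive_tool", "arguments": {
  "series": [
    [0.0,[0,0,0.015],[0,0,0]],
    [0.0,[0,0,0.027],[0,0,0]],
    [0.0,[0,0,0.027],[0,0,0]],
    [0.0,[0,0,0.027],[0,0,0]],
    [0.0,[0,0,0.027],[0,0,0]]
  ]
}}

```text
time: 15.02
tool_pos: [0.519, 0.0508, 0.1883]
ee_rot: [3.142, 0.001, -3.141]
wrist_force: [-0.6, 0.6, -2.1]
width: 0.0178
finger_force: 30.0
```

>>> {"name": "drive_tool", "arguments": {
  "series": [
    [0.0,[0,0,0.004],[0,0,0]],
    [0.0,[0,0,0.004],[0,0,0]],
    [0.0,[0,0,0.004],[0,0,0]],
    [0.0,[0,0,0.004],[0,0,0]],
    [0.0,[0,0,0.004],[0,0,0]]
  ]
}}

```text
time: 15.65
tool_pos: [0.5186, 0.0507, 0.1837]
ee_rot: [3.141, 0.0, -3.141]
wrist_force: [0.4, 0.5, -1.0]
width: 0.0175
finger_force: 30.0
```

>>> {"name": "drive_tool", "arguments": {
  "series": [
    [0.0,[0,0,-0.025],[0,0,0]],
    [0.0,[0,0,-0.05],[0,0,0]],
    [0.0,[0,0,-0.05],[0,0,0]],
    [0.0,[0,0,-0.05],[0,0,0]],
    [0.0,[0,0,-0.05],[0,0,0]]
  ]
}}

```text
time: 16.27
tool_pos: [0.5179, 0.0507, 0.232]
ee_rot: [3.141, -0.003, -3.141]
wrist_force: [0.3, -0.4, -0.6]
width: 0.0177
finger_force: 30.0
```

>>> {"name": "drive_tool", "arguments": {
  "series": [
    [0.0,[0,0,0.025],[0,0,0]],
    [0.0,[0,0,0.05],[0,0,0]],
    [0.0,[0,0,0.05],[0,0,0]],
    [0.0,[0,0,0.05],[0,0,0]],
    [0.0,[0,0,0.05],[0,0,0]]
  ]
}}

```text
time: 16.9
tool_pos: [0.5186, 0.0507, 0.1837]
ee_rot: [3.142, 0.0, -3.141]
wrist_force: [-0.2, 0.6, -1.2]
width: 0.0176
finger_force: 30.0
```

>>> {"name": "drive_tool", "arguments": {
  "series": [
    [0.0,[0,0,0],[0,0,0]],
    [0.0,[0,0,0],[0,0,0]],
    [0.0,[0,0,-0.04],[0,0,0]],
    [0.0,[0,0,-0.09],[0,0,0]],
    [0.0,[0,0,-0.13],[0,0,0]]
  ]
}}

```text
time: 17.52
tool_pos: [0.5187, 0.0507, 0.3159]
ee_rot: [3.142, 0.002, -3.141]
wrist_force: [0.4, -0.1, -0.3]
width: 0.0175
finger_force: 30.0
```

Run:
```python
from h import *
mv([.4417,-.1347,.3132],np.pi)
```

```text
shift [ 0.0771 -0.1854  0.0026] turn [0.    0.002 0.   ] pos [0.5187 0.0507 0.3159] rot [ 3.142e+00  2.000e-03 -3.141e+00]
```

>>> {"name": "drive_tool", "arguments": {
  "series": [
    [0.0,[0.077,-0.1855,0.003],[0,0,0]],
    [0.0,[0.077,-0.1855,0.003],[0,0,0]],
    [0.0,[0.077,-0.1855,0.003],[0,0,0]],
    [0.0,[0.077,-0.1855,0.003],[0,0,0]],
    [0.0,[0.077,-0.1855,0.003],[0,0,0]]
  ]
}}

```text
time: 18.15
tool_pos: [0.4415, -0.1352, 0.3108]
ee_rot: [3.141, 0.001, 3.14]
wrist_force: [0.6, 0.4, -1.0]
width: 0.0175
finger_force: 30.0
```

Run:
```python
from h import *
mv([.4417,-.1347,.177],np.pi)
```

```text
shift [-1.000e-04  4.000e-04  1.338e-01] turn [ 0.001  0.001 -0.002] pos [ 0.4415 -0.1352  0.3108] rot [3.141e+00 1.000e-03 3.140e+00]
```

>>> {"name": "drive_tool", "arguments": {
  "series": [
    [0.0,[0,0,0.05],[0,0,0]],
    [0.0,[0,0,0.09],[0,0,0]],
    [0.0,[0,0,0.12],[0,0,0]],
    [0.0,[0,0,0.1335],[0,0,0]],
    [0.0,[0,0,0.1335],[0,0,0]]
  ]
}}

```text
time: 18.77
tool_pos: [0.4418, -0.1337, 0.1767]
ee_rot: [3.141, -0.001, -3.14]
wrist_force: [-0.6, 0.3, -0.4]
width: 0.0173
finger_force: 30.0
```

>>> {"name": "drive_tool", "arguments": {
  "series": [
    [0.0,[0,0,0.001],[0,0,0]],
    [0.0,[0,0,0.001],[0,0,0]],
    [0.05,[0,0,0.001],[0,0,0]],
    [0.05,[0,0,0.001],[0,0,0]],
    [0.05,[0,0,0.001],[0,0,0]]
  ]
}}

```text
time: 19.4
tool_pos: [0.4417, -0.1349, 0.1764]
ee_rot: [-3.141, 0.0, -3.142]
wrist_force: [-0.6, -0.2, -0.5]
width: 0.044
finger_force: 0.0
```

>>> {"name": "drive_tool", "arguments": {
  "series": [
    [0.05,[0,0,-0.06],[0,0,0]],
    [0.05,[0,0,-0.1],[0,0,0]],
    [0.05,[0,0,-0.1],[0,0,0]],
    [0.05,[0,0,-0.1],[0,0,0]],
    [0.05,[0,0,-0.1],[0,0,0]]
  ]
}}

```text
time: 20.02
tool_pos: [0.4409, -0.1345, 0.2741]
ee_rot: [3.14, -0.003, -3.141]
wrist_force: [-0.4, 0.8, -0.1]
width: 0.05
finger_force: 0.0
```

```bash
cat >> h.py <<'E'
def brushtop(fn):
    im,c=wsnap(fn);hsv=cv2.cvtColor(im,cv2.COLOR_BGR2HSV)
    m=((hsv[...,0]>8)&(hsv[...,0]<18)&(hsv[...,1]>90)&(hsv[...,2]>190)).astype(np.uint8)
    u,v=px(c,[.4425,-.134,.198]).astype(int);k=np.zeros_like(m);k[v-30:v+30,u-30:u+30]=1
    n,l,st,ce=cv2.connectedComponentsWithStats(m*k)
    for i in range(1,n):
        if st[i,4]>60:print(st[i],ce[i],np.round(pl(c,*ce[i],.198),4))
E
python3 - <<'E'
from h import *
brushtop('pics/w11.png')
c=np.load("pics/w8.png.npy",allow_pickle=True).item();print(pl(c,256.4,221.1,.198))
mv([.43,.046,.27],np.pi)
E
```

```text
[ 0.4409 -0.1345  0.2741]
[248 209  19  18 201] [256.74129353 218.76119403] [ 0.4451 -0.135   0.198 ]
[ 0.44242131 -0.13441079  0.198     ]
shift [0.0109 0.1806 0.0045] turn [ 0.002 -0.003  0.   ] pos [ 0.441  -0.1346  0.2742] rot [ 3.140e+00 -3.000e-03 -3.141e+00]
```

>>> {"name": "drive_tool", "arguments": {
  "series": [
    [0.04,[0.011,0.1795,0.0],[0,0,0]],
    [0.04,[0.011,0.1795,0.0],[0,0,0]],
    [0.04,[0.011,0.1795,0.05],[0,0,0]],
    [0.04,[0.011,0.1795,0.12],[0,0,0]],
    [0.04,[0.011,0.1795,0.12],[0,0,0]]
  ]
}}

```text
time: 20.7
tool_pos: [0.4267, 0.0455, 0.1506]
ee_rot: [3.141, -0.011, -3.14]
wrist_force: [0.4, -0.0, 0.9]
width: 0.0399
finger_force: 0.0
```

Run:
```python
from h import *
im,c=wsnap('pics/w12.png')
m=(im.max(2)<45).astype(np.uint8)
u,v=px(c,[.43,.0445,.0765]).astype(int);k=np.zeros_like(m);k[v-35:v+20,u-20:u+20]=1
n,l,st,ce=cv2.connectedComponentsWithStats(m*k)
for i in range(1,n):
    if st[i,4]>60:print(st[i],ce[i],(u,v),"bottom",pl(c,np.where(l[st[i][1]+st[i][3]-3]==i)[0].mean(),st[i][1]+st[i][3]-.5,.0765)-[.007,0,0])
mv([.43,.0445,.066],np.pi)
```

```text
[0.4267 0.0455 0.1506]
[248 194  16  34 440] [255.44772727 210.87272727] (np.int64(256), np.int64(219)) bottom [0.42993525 0.04355026 0.0765    ]
shift [-0.0032 -0.0006  0.0852] turn [ 0.    -0.009  0.001] pos [0.4276 0.0451 0.1512] rot [ 3.141 -0.009 -3.141]
```

>>> {"name": "drive_tool", "arguments": {
  "series": [
    [0.04,[0,-0.001,0.05],[0,0,0]],
    [0.04,[0,-0.001,0.088],[0,0,0]],
    [0.04,[0,-0.001,0.088],[0,0,0]],
    [0.0,[0,-0.001,0.088],[0,0,0]],
    [0.0,[0,-0.001,0.088],[0,0,0]]
  ]
}}

```text
time: 21.38
tool_pos: [0.4327, 0.0434, 0.0709]
ee_rot: [-3.141, 0.005, 3.141]
wrist_force: [0.1, 0.0, 0.3]
width: 0.0232
finger_force: 0.0
```

>>> {"name": "drive_tool", "arguments": {
  "series": [
    [0.0,[0,0,0],[0,0,0]],
    [0.0,[-0.0034,-0.0089,0],[0,0,0]],
    [0.0,[-0.0095,-0.017,0],[0,0,0]],
    [0.0,[-0.0178,-0.0229,0],[0,0,0]],
    [0.0,[-0.0274,-0.0261,0],[0,0,0]]
  ]
}}

```text
time: 22.0
tool_pos: [0.4567, 0.0192, 0.0697]
ee_rot: [3.138, -0.004, -3.14]
wrist_force: [-5.4, 5.3, 9.3]
width: 0.0132
finger_force: 30.0
```

>>> {"name": "drive_tool", "arguments": {
  "series": [
    [0.0,[0,0,0],[0,0,0]],
    [0.0,[0,0,0],[0,0,0]],
    [0.04,[0,0,0],[0,0,0]],
    [0.04,[0,0,0],[0,0,0]],
    [0.04,[0,0,-0.08],[0,0,0]]
  ]
}}

```text
time: 22.62
tool_pos: [0.4532, 0.0176, 0.1251]
ee_rot: [3.141, -0.015, 3.142]
wrist_force: [0.9, -0.4, 0.7]
width: 0.0386
finger_force: 0.0
```

Run:
```python
from h import *
mv([.5185,.0495,.15],np.pi)
```

```text
shift [-0.0649  0.0319 -0.0258] turn [ 0.001 -0.015 -0.   ] pos [0.4532 0.0176 0.1251] rot [ 3.141 -0.015  3.142]
```

>>> {"name": "drive_tool", "arguments": {
  "series": [
    [0.04,[0,0,-0.03],[0,0,0]],
    [0.065,[-0.061,0.032,-0.03],[0,0,0]],
    [0.065,[-0.061,0.032,-0.03],[0,0,0]],
    [0.065,[-0.061,0.032,-0.03],[0,0,0]],
    [0.065,[-0.061,0.032,-0.03],[0,0,0]]
  ]
}}

```text
time: 23.25
tool_pos: [0.5179, 0.0491, 0.1603]
ee_rot: [-3.141, -0.001, 3.141]
wrist_force: [-0.0, -0.1, 0.9]
width: 0.0651
finger_force: 0.0
```

Run:
```python
from h import *
im,c=wsnap('pics/w13.png')
mv([.518,.0495,.0675],np.pi)
```

```text
[0.5179 0.0491 0.1603]
shift [-0.      0.0004  0.093 ] turn [-0.    -0.001 -0.   ] pos [0.518  0.0491 0.1605] rot [-3.141e+00 -1.000e-03  3.141e+00]
```

>>> {"name": "drive_tool", "arguments": {
  "series": [
    [0.065,[0,0.0005,0.05],[0,0,0]],
    [0.065,[0,0.0005,0.0925],[0,0,0]],
    [0.065,[0,0.0005,0.0925],[0,0,0]],
    [0.065,[0,0.0005,0.0925],[0,0,0]],
    [0.02,[0,0.0005,0.0925],[0,0,0]]
  ]
}}

```text
time: 23.92
tool_pos: [0.5207, 0.05, 0.0709]
ee_rot: [-3.142, 0.005, 3.142]
wrist_force: [0.6, -0.3, -0.4]
width: 0.058
finger_force: 0.0
```

>>> {"name": "drive_tool", "arguments": {
  "series": [
    [0.02,[0,0,0],[0,0,0]],
    [0.02,[0,0,0],[0,0,0]],
    [0.02,[0,0,0],[0,0,0]],
    [0.02,[0,0,-0.03],[0,0,0]],
    [0.02,[0,0,-0.06],[0,0,0]]
  ]
}}

```text
time: 24.55
tool_pos: [0.5183, 0.0502, 0.128]
ee_rot: [3.141, -0.002, -3.141]
wrist_force: [0.3, 0.3, -2.0]
width: 0.0479
finger_force: 30.0
```

Run:
```python
from h import *
mv([.655,-.082,.125],np.pi);print(robot.get_obs()["width"])
```

```text
shift [-0.1367 -0.1322  0.0026] turn [ 0.    -0.002  0.   ] pos [0.5183 0.0502 0.128 ] rot [ 3.141e+00 -2.000e-03 -3.141e+00]
0.04790099621385125
```

>>> {"name": "drive_tool", "arguments": {
  "series": [
    [0.02,[-0.1365,-0.132,0.0],[0,0,0]],
    [0.02,[-0.1365,-0.132,0.0],[0,0,0]],
    [0.02,[-0.1365,-0.132,0.0],[0,0,0]],
    [0.02,[-0.1365,-0.132,0.0],[0,0,0]],
    [0.02,[-0.1365,-0.132,0.0],[0,0,0]]
  ]
}}

```text
time: 25.18
tool_pos: [0.6549, -0.0816, 0.1269]
ee_rot: [3.14, -0.002, 3.141]
wrist_force: [-0.1, 1.0, -1.4]
width: 0.0477
finger_force: 30.0
```

Run:
```python
from h import *
im,c=wsnap('pics/w14.png')
mv([.655,-.082,.0655],np.pi)
```

```text
[ 0.6549 -0.0816  0.1269]
shift [-0.0004 -0.0011  0.0622] turn [ 0.001 -0.001  0.001] pos [ 0.6547 -0.081   0.1277] rot [ 3.141e+00 -1.000e-03 -3.141e+00]
```

>>> {"name": "drive_tool", "arguments": {
  "series": [
    [0.02,[0,-0.001,0.03],[0,0,0]],
    [0.02,[0,-0.001,0.055],[0,0,0]],
    [0.02,[0,-0.001,0.0625],[0,0,0]],
    [0.02,[0,-0.001,0.0625],[0,0,0]],
    [0.02,[0,-0.001,0.0625],[0,0,0]]
  ]
}}

```text
time: 25.85
tool_pos: [0.6557, -0.0822, 0.0669]
ee_rot: [-3.141, 0.002, -3.14]
wrist_force: [0.0, -0.1, -1.2]
width: 0.0478
finger_force: 30.0
```

>>> {"name": "drive_tool", "arguments": {
  "series": [
    [0.02,[0,0,0],[0,0,0]],
    [0.07,[0,0,0],[0,0,0]],
    [0.07,[0,0,0],[0,0,0]],
    [0.07,[0,0,0],[0,0,0]],
    [0.07,[0,0,0],[0,0,0]]
  ]
}}

```text
time: 26.48
tool_pos: [0.6556, -0.0829, 0.0657]
ee_rot: [3.142, 0.0, -3.141]
wrist_force: [-0.1, -0.0, -0.2]
width: 0.0698
finger_force: 0.0
```

>>> {"name": "drive_tool", "arguments": {
  "series": [
    [0.07,[0,0,-0.06],[0,0,0]],
    [0.07,[0,0,-0.12],[0,0,0]],
    [0.07,[0.06,0,-0.14],[0,0,0]],
    [0.07,[0.12,0.04,-0.14],[0,0,0]],
    [0.07,[0.12,0.04,-0.14],[0,0,0]]
  ]
}}

```text
time: 27.1
tool_pos: [0.5326, -0.0414, 0.2056]
ee_rot: [3.141, -0.001, -3.14]
wrist_force: [1.0, -0.4, 0.0]
width: 0.07
finger_force: 0.0
```

Run:
```python
from h import *
im,c=wsnap('pics/w15.png')
mv([.435,.245,.25],np.pi)
# check placed mid: white blob vs prediction
w=((im.min(2)>95)&(im.max(2).astype(int)-im.min(2)<30)).astype(np.uint8)
print(px(c,[.655,-.082,.086]))
t=imaging.snapshot("top")[:,:,::-1].copy();cv2.imwrite("pics/t15.png",t);ct=imaging.get_calibration("top")
hsv=cv2.cvtColor(t,cv2.COLOR_BGR2HSV);m=((hsv[...,1]<28)&(hsv[...,2]>225)).astype(np.uint8)
m[:, :140]=0;m[:,300:]=0;m[:160]=0;m[265:]=0
n,l,st,ce=cv2.connectedComponentsWithStats(m)
for i in range(1,n):
    if st[i,4]>15:print(st[i],ce[i].round(1),np.round(pl(ct,*ce[i],.03),3))
```

```text
[ 0.5326 -0.0414  0.2056]
shift [ 0.098   0.2867 -0.0438] turn [0.    0.    0.002] pos [ 0.5335 -0.0416  0.2061] rot [ 3.141  0.    -3.14 ]
[217.83776907 311.8712658 ]
[ 168  160   67   41 1868] [199.3 177.3] [0.652 0.126 0.03 ]
[251 169  19  19 200] [260.1 178.4] [ 0.646 -0.082  0.03 ]
[154 175   5   5  18] [155.7 177.4] [0.653 0.275 0.03 ]
[158 192   5   5  19] [159.8 193.8] [0.597 0.26  0.03 ]
[156 231  17  19 159] [163.3 239.7] [0.442 0.247 0.03 ]
```

>>> {"name": "drive_tool", "arguments": {
  "series": [
    [0.07,[0.0925,0.297,0.055],[0,0,0]],
    [0.07,[0.0925,0.297,0.055],[0,0,0]],
    [0.07,[0.0925,0.297,0.055],[0,0,0]],
    [0.07,[0.0925,0.297,0.055],[0,0,0]],
    [0.07,[0.0925,0.297,0.055],[0,0,0]]
  ]
}}

```text
time: 27.82
tool_pos: [0.4452, 0.2529, 0.1511]
ee_rot: [3.141, 0.002, 3.141]
wrist_force: [1.0, 0.3, 0.5]
width: 0.0705
finger_force: 0.0
```

Run:
```python
from h import *
im,c=wsnap('pics/w16.png')
o=robot.get_obs();print(o["tool_pos"])
hsv=cv2.cvtColor(im,cv2.COLOR_BGR2HSV)
# rim: bright low-sat ring; scan candidate centres: compare to predicted ring by row/col extents along lines
u,v=px(c,[.441,.2557,.062]);print("rim pred",u,v)
def line(P0,d,z,n=90):
    out=[]
    for s in np.linspace(-.045,.045,n):
        q=px(c,[P0[0]+d[0]*s,P0[1]+d[1]*s,z]).round().astype(int)
        out.append('W' if hsv[q[1],q[0],1]<35 and hsv[q[1],q[0],2]>140 else 'y' if hsv[q[1],q[0],1]>60 else '.')
    return ''.join(out)
print(line((.441,.2557),(0,1),.062));print(line((.441,.2557),(1,0),.062))
print(line((.441,.2557),(0,1),.004));print(line((.441,.2557),(1,0),.004))
```

```text
[0.4452 0.2529 0.1511]
[0.44121063 0.25949667 0.14928106]
rim pred 260.84691698108844 203.29938914270784
yyyyyyyyyyyyyyyyyyyyWWW..........WWWWWWWWWWWWWWWWWWWWWW...........WW.yyyyyyyyyyyyyyyyyyyyy
yyyyWWWWWWW..........WWWWWWWWWWWWWWWWWWWWWWWWWWWW.................WWWyyyyyyyyyyyyyyyyyyyyy
yyyyyyyyyyyyWWWWWW..WWWWWWWWWWWWWWWWWWWWWWWWWWWWWWWWWWWWWWWWWWWWWWWWW..WWWWW.yyyyyyyyyyyyy
yyyyyyyyyyyyWWWWWWWW.............WWWWWWWWWWWWWWWWWWWWWWWWWWWWWWWWWW......................W
```

>>> {"name": "drive_tool", "arguments": {
  "series": [
    [0.07,[0,0,0.03],[0,0,0]],
    [0.07,[0,0,0.03],[0,0,0]],
    [0.07,[0,0,0.03],[0,0,0]]
  ]
}}

```text
time: 28.25
tool_pos: [0.4453, 0.2507, 0.1219]
ee_rot: [3.141, 0.001, 3.141]
wrist_force: [0.1, -0.2, 0.2]
width: 0.0701
finger_force: 0.0
```

Run:
```python
from h import *
mv([.441,.2554,.044],np.pi)
```

```text
shift [0.0044 0.0047 0.0779] turn [ 0.     0.001 -0.001] pos [0.4453 0.2507 0.1219] rot [3.141e+00 1.000e-03 3.141e+00]
```

>>> {"name": "drive_tool", "arguments": {
  "series": [
    [0.07,[0.004,0.0047,0.0],[0,0,0]],
    [0.07,[0.004,0.0047,0.04],[0,0,0]],
    [0.07,[0.004,0.0047,0.077],[0,0,0]],
    [0.07,[0.004,0.0047,0.077],[0,0,0]],
    [0.07,[0.004,0.0047,0.077],[0,0,0]]
  ]
}}

```text
time: 28.88
tool_pos: [0.4412, 0.2561, 0.0462]
ee_rot: [3.14, 0.003, 3.141]
wrist_force: [-0.4, 0.1, 0.8]
width: 0.0701
finger_force: 0.0
```

>>> {"name": "drive_tool", "arguments": {
  "series": [
    [0.02,[0,0,0],[0,0,0]],
    [0.02,[0,0,0],[0,0,0]],
    [0.02,[0,0,0],[0,0,0]],
    [0.02,[0,0,0],[0,0,0]]
  ]
}}

```text
time: 29.38
tool_pos: [0.4407, 0.2558, 0.0455]
ee_rot: [3.141, 0.002, -3.141]
wrist_force: [-0.6, -0.4, 4.9]
width: 0.0492
finger_force: 30.0
```

>>> {"name": "drive_tool", "arguments": {
  "series": [
    [0.02,[0,0,-0.03],[0,0,0]],
    [0.02,[0,0,-0.06],[0,0,0]],
    [0.02,[0,0,-0.06],[0,0,0]],
    [0.02,[0,0,-0.06],[0,0,0]]
  ]
}}

```text
time: 29.88
tool_pos: [0.439, 0.2552, 0.1025]
ee_rot: [-3.141, -0.003, -3.141]
wrist_force: [-0.1, 0.4, -3.0]
width: 0.0489
finger_force: 30.0
```

Run:
```python
from h import *
mv([.5175,.0505,.104],np.pi)
```

```text
shift [-0.0785 -0.2047 -0.0015] turn [-0.001 -0.003  0.   ] pos [0.439  0.2552 0.1025] rot [-3.141e+00 -3.000e-03 -3.141e+00]
```

>>> {"name": "drive_tool", "arguments": {
  "series": [
    [0.02,[-0.0775,-0.2045,0],[0,0,0]],
    [0.02,[-0.0775,-0.2045,0],[0,0,0]],
    [0.02,[-0.0775,-0.2045,0],[0,0,0]],
    [0.02,[-0.0775,-0.2045,0],[0,0,0]],
    [0.02,[-0.0775,-0.2045,0],[0,0,0]]
  ]
}}

```text
time: 30.5
tool_pos: [0.5168, 0.0491, 0.1018]
ee_rot: [3.142, -0.004, 3.138]
wrist_force: [-1.0, 0.0, -1.0]
width: 0.0489
finger_force: 30.0
```

>>> {"name": "drive_tool", "arguments": {
  "series": [
    [0.02,[0,0,0],[0,0,0]],
    [0.02,[0,0,0],[0,0,0]]
  ]
}}

```text
time: 30.75
tool_pos: [0.5167, 0.0524, 0.1035]
ee_rot: [3.141, -0.001, -3.14]
wrist_force: [0.2, 0.0, -2.0]
width: 0.0486
finger_force: 30.0
```

Run:
```python
from h import *
mv([.517,.05,.056],np.pi)
im,c=wsnap('pics/w17.png');hsv=cv2.cvtColor(im,cv2.COLOR_BGR2HSV)
P0=np.array([.517,.05])
for z,d in((.014,(1,0)),(.06,(1,0)),(.06,(0,1)),(.118,(0,1))):
    o=''
    for s in np.linspace(-.05,.05,101):
        q=px(c,[P0[0]+d[0]*s,P0[1]+d[1]*s,z]).round().astype(int)
        h=hsv[min(q[1],383),q[0]];o+='y' if h[1]>60 else 'W' if h[2]>140 else 'g' if h[2]>100 else '.'
    print(z,d,o)
```

```text
shift [-0.0003 -0.0024  0.0475] turn [ 0.001 -0.001  0.002] pos [0.5167 0.0524 0.1035] rot [ 3.141e+00 -1.000e-03 -3.140e+00]
[0.5167 0.0524 0.1035]
0.014 (1, 0) ...gWWWWWgWWW................gWWWWWWgWWWg...........................gWWWWWWWWWWWWWWWWWWWWWWWWWWWWWW..
0.06 (1, 0) W.gWW.............gWWWWgWWWg......................WWWWWWWWWWWWWWWWWWWWWWWWW..........................
0.06 (0, 1) yyyyyyyyyyyyyyy...........g...................WWWWWWWWWWWWWgg..................g..............yyyyyyy
0.118 (0, 1) WWWWWWWWW.yg................WWW............................................gWW.y...............yyy...
```

>>> {"name": "drive_tool", "arguments": {
  "series": [
    [0.02,[0,-0.0022,0],[0,0,0]],
    [0.02,[0,-0.0022,0.02],[0,0,0]],
    [0.02,[0,-0.0022,0.035],[0,0,0]],
    [0.02,[0,-0.0022,0.035],[0,0,0]],
    [0.02,[0,-0.0022,0.035],[0,0,0]]
  ]
}}

```text
time: 31.42
tool_pos: [0.5177, 0.0489, 0.0696]
ee_rot: [3.142, 0.001, -3.141]
wrist_force: [0.2, -0.1, -1.9]
width: 0.0488
finger_force: 30.0
```

Run:
```python
from h import *
mv([.517,.05,.0565],np.pi)
```

```text
shift [0.0008 0.0011 0.0131] turn [0.    0.001 0.   ] pos [0.5177 0.0489 0.0696] rot [ 3.142e+00  1.000e-03 -3.141e+00]
```

>>> {"name": "drive_tool", "arguments": {
  "series": [
    [0.02,[0.0005,0.001,0.0125],[0,0,0]],
    [0.02,[0.0005,0.001,0.0125],[0,0,0]],
    [0.02,[0.0005,0.001,0.0125],[0,0,0]],
    [0.065,[0.0005,0.001,0.0125],[0,0,0]],
    [0.065,[0.0005,0.001,0.0125],[0,0,0]]
  ]
}}

```text
time: 32.05
tool_pos: [0.5174, 0.0499, 0.0573]
ee_rot: [3.142, 0.001, -3.141]
wrist_force: [-1.0, -0.1, -0.0]
width: 0.0642
finger_force: 0.0
```

>>> {"name": "drive_tool", "arguments": {
  "series": [
    [0.065,[0,0,-0.06],[0,0,0]],
    [0.065,[0,0,-0.12],[0,0,0]],
    [0.065,[0.055,-0.015,-0.12],[0,0,0]],
    [0.065,[0.055,-0.015,-0.12],[0,0,0]],
    [0.065,[0.055,-0.015,-0.12],[0,0,0]]
  ]
}}

```text
time: 32.67
tool_pos: [0.4623, 0.0349, 0.177]
ee_rot: [3.141, 0.001, 3.142]
wrist_force: [0.1, -0.0, 0.0]
width: 0.0649
finger_force: 0.0
```

Run:
```python
from h import *
im,c=wsnap('pics/w18.png')
mv([.458,.0175,.066],np.pi)
for x0,y0,z,r,col in((.517,.05,.014,.041,(0,255,0)),(.517,.05,.014,.033,(0,0,255)),(.517,.05,.072,.025,(0,0,255)),(.458,.0175,.0765,.007,(0,255,0))):
  for k in range(60):
    a=k*np.pi/30;u,v=px(c,[x0+r*np.cos(a),y0+r*np.sin(a),z]).round().astype(int)
    if 0<=u<512 and 0<=v<384: im[v,u]=col
u,v=px(c,[.517,.05,.05]).astype(int)
cv2.imwrite("pics/w18c.png",cv2.resize(im[max(v-90,0):v+90,u-120:u+100],None,fx=3,fy=3))
```

```text
[0.4623 0.0349 0.177 ]
shift [ 0.0047 -0.0175  0.1109] turn [0.    0.001 0.   ] pos [0.4626 0.0349 0.1769] rot [ 3.141e+00  1.000e-03 -3.141e+00]
```

View pics/w18c.png

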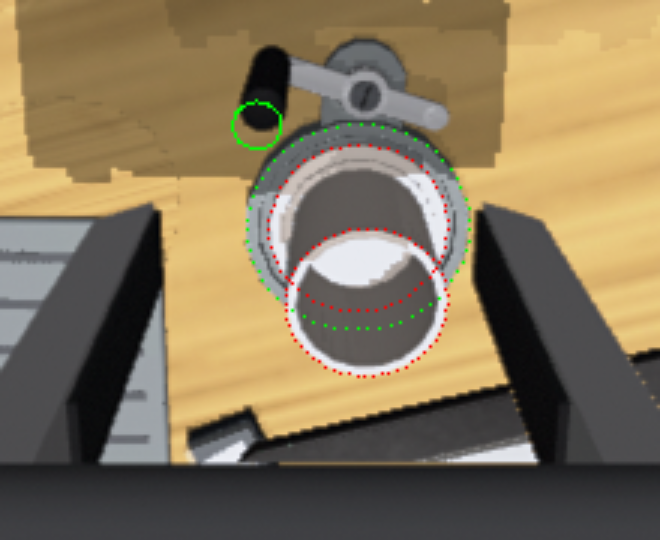

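>>> {"name": "drive_tool", "arguments": {
  "series": [
    [0.04,[0.0095,-0.0165,0.05],[0,0,0]],
    [0.04,[0.0095,-0.0165,0.07],[0,0,0]],
    [0.04,[0.0095,-0.0165,0.11],[0,0,0]],
    [0.04,[0.0095,-0.0165,0.11],[0,0,0]],
    [0.0,[0.0095,-0.0165,0.11],[0,0,0]]
  ]
}}

```text
time: 33.35
tool_pos: [0.4538, 0.0184, 0.0678]
ee_rot: [3.142, 0.001, -3.141]
wrist_force: [-0.3, 0.5, -0.5]
width: 0.0332
finger_force: 0.0
```

>>> {"name": "drive_tool", "arguments": {
  "series": [
    [0.0,[0,0,0],[0,0,0]],
    [0.0,[0.0077,0.0037,0],[0,0,0]],
    [0.0,[0.0153,0.0104,0],[0,0,0]],
    [0.0,[0.0206,0.0191,0],[0,0,0]],
    [0.0,[0.0229,0.027,0],[0,0,0]]
  ]
}}

```text
time: 33.98
tool_pos: [0.4237, 0.039, 0.0683]
ee_rot: [-3.126, -0.014, 3.14]
wrist_force: [-23.9, -16.7, 20.6]
width: 0.0121
finger_force: 32.2
```

>>> {"name": "drive_tool", "arguments": {
  "series": [
    [0.0,[0,0,0],[0,0,0]],
    [0.0,[0,0,0],[0,0,0]],
    [0.04,[0,0,0],[0,0,0]],
    [0.04,[0,0,0],[0,0,0]],
    [0.04,[0,0,-0.06],[0,0,0]]
  ]
}}

```text
time: 34.6
tool_pos: [0.4256, 0.0458, 0.1226]
ee_rot: [3.141, -0.012, -3.141]
wrist_force: [0.9, 0.8, 0.1]
width: 0.038
finger_force: 0.0
```

>>> {"name": "drive_tool", "arguments": {
  "series": [
    [0.04,[0,0,-0.05],[0,0,0]],
    [0.04,[0,0,-0.05],[0,0,0]],
    [0.04,[0,0,-0.05],[0,0,0]]
  ]
}}

```text
time: 34.98
tool_pos: [0.4295, 0.0457, 0.1764]
ee_rot: [3.141, 0.0, -3.141]
wrist_force: [0.6, -0.2, 0.8]
width: 0.0397
finger_force: 0.0
```

```bash
cat >> h.py <<'E'
def knob(fn,g):
    im,c=wsnap(fn);m=(im.max(2)<45).astype(np.uint8)
    u,v=px(c,g).astype(int);k=np.zeros_like(m);k[v-35:v+20,u-22:u+22]=1
    n,l,st,ce=cv2.connectedComponentsWithStats(m*k);i=1+np.argmax(st[1:,4]);b=st[i][1]+st[i][3]
    K=pl(c,np.where(l[b-4]==i)[0].mean(),b-.5,.0765)-[.007,0,0];d=np.array([.464,.0505])-K[:2]
    print("knob",np.round(K,4),"angle",np.arctan2(d[1],d[0]),"r",np.hypot(*d),(u,v),st[i])
E
python3 - <<'E'
from h import *
knob('pics/w19.png',[.43,.0455,.0765])
mv([.442,-.1345,.27],np.pi)
E
```

```text
[0.4295 0.0457 0.1764]
knob [0.4298 0.0422 0.0765] angle 0.23706045565428366 r 0.03514333428539441 (np.int64(257), np.int64(205)) [247 184  14  29 345]
shift [-0.0128 -0.1801 -0.0947] turn [ 0.    -0.002  0.001] pos [0.4289 0.0456 0.1754] rot [ 3.141e+00 -2.000e-03 -3.141e+00]
```

>>> {"name": "drive_tool", "arguments": {
  "series": [
    [0.05,[0,-0.03,-0.06],[0,0,0]],
    [0.05,[-0.0128,-0.06,-0.095],[0,0,0]],
    [0.05,[-0.0128,-0.12,-0.095],[0,0,0]],
    [0.05,[-0.0128,-0.18,-0.095],[0,0,0]],
    [0.05,[-0.0128,-0.18,-0.095],[0,0,0]]
  ]
}}

```text
time: 35.65
tool_pos: [0.4414, -0.1377, 0.269]
ee_rot: [3.14, -0.005, 3.135]
wrist_force: [-0.2, 0.2, -0.8]
width: 0.0498
finger_force: 0.0
```

>>> {"name": "drive_tool", "arguments": {
  "series": [
    [0.05,[0,0,0],[0,0,0]],
    [0.05,[0,0,0],[0,0,0]]
  ]
}}

```text
time: 35.9
tool_pos: [0.4424, -0.1332, 0.2711]
ee_rot: [3.141, -0.001, -3.139]
wrist_force: [1.3, -0.3, 0.8]
width: 0.05
finger_force: 0.0
```

Run:
```python
from h import *
brushtop('pics/w20.png')
mv([.443,-.1345,.1755],np.pi)
```

```text
[ 0.4424 -0.1332  0.2711]
[246 213  19  12 170] [255.12352941 218.31764706] [ 0.4452 -0.1349  0.198 ]
shift [-0.0006 -0.0015  0.0959] turn [ 0.001 -0.     0.003] pos [ 0.4424 -0.1331  0.2714] rot [ 3.141 -0.    -3.139]
```

>>> {"name": "drive_tool", "arguments": {
  "series": [
    [0.05,[-0.001,-0.0015,0.05],[0,0,0]],
    [0.05,[-0.001,-0.0015,0.096],[0,0,0]],
    [0.05,[-0.001,-0.0015,0.096],[0,0,0]],
    [0.05,[-0.001,-0.0015,0.096],[0,0,0]],
    [0.0,[-0.001,-0.0015,0.096],[0,0,0]]
  ]
}}

```text
time: 36.58
tool_pos: [0.445, -0.1365, 0.1787]
ee_rot: [-3.14, 0.005, -3.141]
wrist_force: [0.2, -0.2, -0.4]
width: 0.0433
finger_force: 0.0
```

>>> {"name": "drive_tool", "arguments": {
  "series": [
    [0.0,[0,0,0],[0,0,0]],
    [0.0,[0,0,0],[0,0,0]],
    [0.0,[0,0,0],[0,0,0]],
    [0.0,[0,0,0],[0,0,0]]
  ]
}}

```text
time: 37.08
tool_pos: [0.4436, -0.1363, 0.1762]
ee_rot: [-3.141, 0.001, -3.141]
wrist_force: [0.1, 0.6, 2.1]
width: 0.0175
finger_force: 30.0
```

>>> {"name": "drive_tool", "arguments": {
  "series": [
    [0.0,[0,0,-0.04],[0,0,0]],
    [0.0,[0,0,-0.08],[0,0,0]],
    [0.0,[0,0,-0.12],[0,0,0]],
    [0.0,[0,0,-0.137],[0,0,0]],
    [0.0,[0,0,-0.137],[0,0,0]]
  ]
}}

```text
time: 37.7
tool_pos: [0.4437, -0.1363, 0.3131]
ee_rot: [-3.141, 0.001, -3.141]
wrist_force: [0.1, -0.5, -0.9]
width: 0.0174
finger_force: 30.0
```

Run:
```python
from h import *
mv([.518,.05,.31],np.pi)
```

```text
shift [-0.0743  0.1863  0.0031] turn [-0.     0.001  0.   ] pos [ 0.4437 -0.1363  0.3131] rot [-3.141e+00  1.000e-03 -3.141e+00]
```

>>> {"name": "drive_tool", "arguments": {
  "series": [
    [0.0,[-0.0745,0.1863,0],[0,0,0]],
    [0.0,[-0.0745,0.1863,0],[0,0,0]],
    [0.0,[-0.0745,0.1863,0],[0,0,0]],
    [0.0,[-0.0745,0.1863,0],[0,0,0]],
    [0.0,[-0.0745,0.1863,0],[0,0,0]]
  ]
}}

```text
time: 38.33
tool_pos: [0.5174, 0.0505, 0.3105]
ee_rot: [-3.141, -0.004, -3.14]
wrist_force: [0.2, 0.1, -1.1]
width: 0.0175
finger_force: 30.0
```

>>> {"name": "drive_tool", "arguments": {
  "series": [
    [0.0,[0,0,0],[0,0,0]],
    [0.0,[0,0,0],[0,0,0]]
  ]
}}

```text
time: 38.58
tool_pos: [0.5176, 0.0487, 0.3128]
ee_rot: [-3.141, 0.0, 3.139]
wrist_force: [-0.1, -0.2, -0.5]
width: 0.0177
finger_force: 30.0
```

Run:
```python
from h import *
mv([.518,.05,.185],np.pi)
```

```text
shift [-0.0004  0.0013  0.1278] turn [-0.     0.    -0.002] pos [0.5176 0.0487 0.3128] rot [-3.141  0.     3.139]
```

>>> {"name": "drive_tool", "arguments": {
  "series": [
    [0.0,[-0.0005,0.001,0.04],[0,0,0]],
    [0.0,[-0.0005,0.001,0.07],[0,0,0]],
    [0.0,[-0.0005,0.001,0.09],[0,0,0]],
    [0.0,[-0.0005,0.001,0.11],[0,0,0]],
    [0.0,[-0.0005,0.001,0.11],[0,0,0]]
  ]
}}

```text
time: 39.2
tool_pos: [0.5172, 0.0502, 0.2011]
ee_rot: [-3.142, -0.004, 3.14]
wrist_force: [0.6, 0.5, -1.0]
width: 0.0174
finger_force: 30.0
```

>>> {"name": "drive_tool", "arguments": {
  "series": [
    [0.0,[0,0,0.01],[0,0,0]],
    [0.0,[0,0,0.017],[0,0,0]],
    [0.0,[0,0,0.0175],[0,0,0]],
    [0.0,[0,0,0.0175],[0,0,0]],
    [0.0,[0,0,0.0175],[0,0,0]]
  ]
}}

```text
time: 39.83
tool_pos: [0.5186, 0.0512, 0.1857]
ee_rot: [3.142, 0.001, -3.141]
wrist_force: [0.0, 1.5, -1.2]
width: 0.0177
finger_force: 30.0
```

>>> {"name": "drive_tool", "arguments": {
  "series": [
    [0.0,[0,0,0],[0,0,0]],
    [0.0,[0,0,0],[0,0,0]],
    [0.0,[0,0,0],[0,0,0]]
  ]
}}

```text
time: 40.2
tool_pos: [0.5184, 0.0512, 0.1853]
ee_rot: [3.142, 0.0, -3.141]
wrist_force: [-0.8, 0.6, -0.1]
width: 0.0177
finger_force: 30.0
```

>>> {"name": "drive_tool", "arguments": {
  "series": [
    [0.0,[0,0,-0.02],[0,0,0]],
    [0.0,[0,0,-0.038],[0,0,0]],
    [0.0,[0,0,-0.038],[0,0,0]],
    [0.0,[0,0,-0.038],[0,0,0]],
    [0.0,[0,0,-0.038],[0,0,0]]
  ]
}}

```text
time: 40.83
tool_pos: [0.518, 0.0512, 0.2223]
ee_rot: [3.141, -0.002, -3.141]
wrist_force: [-0.6, -0.4, -0.6]
width: 0.0178
finger_force: 30.0
```

>>> {"name": "drive_tool", "arguments": {
  "series": [
    [0.0,[0,0,0.02],[0,0,0]],
    [0.0,[0,0,0.038],[0,0,0]],
    [0.0,[0,0,0.0385],[0,0,0]],
    [0.0,[0,0,0.0385],[0,0,0]],
    [0.0,[0,0,0.0385],[0,0,0]]
  ]
}}

```text
time: 41.45
tool_pos: [0.5184, 0.0512, 0.1847]
ee_rot: [3.142, 0.0, -3.141]
wrist_force: [0.0, -0.8, -0.0]
width: 0.0175
finger_force: 30.0
```

>>> {"name": "drive_tool", "arguments": {
  "series": [
    [0.0,[0,0,0],[0,0,0]],
    [0.0,[0,0,0],[0,0,0]],
    [0.0,[0,0,-0.05],[0,0,0]],
    [0.0,[0,0,-0.1],[0,0,0]],
    [0.0,[0,0,-0.13],[0,0,0]]
  ]
}}

```text
time: 42.08
tool_pos: [0.5189, 0.0512, 0.3181]
ee_rot: [3.142, 0.004, -3.141]
wrist_force: [0.1, 0.5, -1.2]
width: 0.0176
finger_force: 30.0
```

Run:
```python
from h import *
mv([.4425,-.1352,.3132],np.pi)
```

```text
shift [ 0.0764 -0.1864  0.0045] turn [0.    0.004 0.   ] pos [0.5189 0.0512 0.3181] rot [ 3.142  0.004 -3.141]
```

>>> {"name": "drive_tool", "arguments": {
  "series": [
    [0.0,[0.0757,-0.1863,0.003],[0,0,0]],
    [0.0,[0.0757,-0.1863,0.003],[0,0,0]],
    [0.0,[0.0757,-0.1863,0.003],[0,0,0]],
    [0.0,[0.0757,-0.1863,0.003],[0,0,0]],
    [0.0,[0.0757,-0.1863,0.003],[0,0,0]]
  ]
}}

```text
time: 42.7
tool_pos: [0.4426, -0.1355, 0.3118]
ee_rot: [3.141, 0.001, 3.14]
wrist_force: [0.0, 1.4, -0.5]
width: 0.0176
finger_force: 30.0
```

>>> {"name": "drive_tool", "arguments": {
  "series": [
    [0.0,[0,0,0],[0,0,0]],
    [0.0,[0,0,0],[0,0,0]]
  ]
}}

```text
time: 42.95
tool_pos: [0.4433, -0.1339, 0.3117]
ee_rot: [3.141, 0.0, -3.139]
wrist_force: [0.0, 0.1, -0.4]
width: 0.0176
finger_force: 30.0
```

Run:
```python
from h import *
mv([.4425,-.135,.1765],np.pi)
```

```text
shift [ 0.0008 -0.0012  0.1352] turn [0.    0.    0.003] pos [ 0.4433 -0.1339  0.3117] rot [ 3.141  0.    -3.139]
```

>>> {"name": "drive_tool", "arguments": {
  "series": [
    [0.0,[0.0005,-0.001,0.05],[0,0,0]],
    [0.0,[0.0005,-0.001,0.09],[0,0,0]],
    [0.0,[0.0005,-0.001,0.12],[0,0,0]],
    [0.0,[0.0005,-0.001,0.135],[0,0,0]],
    [0.0,[0.0005,-0.001,0.135],[0,0,0]]
  ]
}}

```text
time: 43.58
tool_pos: [0.4423, -0.1355, 0.1765]
ee_rot: [3.141, -0.001, -3.14]
wrist_force: [-0.3, 0.2, -0.4]
width: 0.0176
finger_force: 30.0
```

>>> {"name": "drive_tool", "arguments": {
  "series": [
    [0.0,[0,0,0],[0,0,0]],
    [0.0,[0,0,0],[0,0,0]],
    [0.05,[0,0,0],[0,0,0]],
    [0.05,[0,0,0],[0,0,0]],
    [0.05,[0,0,0],[0,0,0]]
  ]
}}

```text
time: 44.2
tool_pos: [0.4423, -0.1362, 0.1769]
ee_rot: [-3.142, 0.0, -3.141]
wrist_force: [-0.3, 0.1, -0.3]
width: 0.0442
finger_force: 0.0
```

>>> {"name": "drive_tool", "arguments": {
  "series": [
    [0.05,[0,0,-0.06],[0,0,0]],
    [0.05,[0,0,-0.1],[0,0,0]],
    [0.05,[0,0,-0.1],[0,0,0]],
    [0.05,[0,0,-0.1],[0,0,0]],
    [0.05,[0,0,-0.1],[0,0,0]]
  ]
}}

```text
time: 44.82
tool_pos: [0.4415, -0.1358, 0.2747]
ee_rot: [3.14, -0.003, -3.141]
wrist_force: [0.4, -0.7, 0.2]
width: 0.05
finger_force: 0.0
```

Run:
```python
from h import *
brushtop('pics/w21.png')
mv([.43,.0425,.27],np.pi)
```

```text
[ 0.4415 -0.1358  0.2747]
[248 212  19  12 169] [256.47337278 217.14201183] [ 0.4445 -0.1365  0.198 ]
shift [0.0115 0.1783 0.0051] turn [ 0.002 -0.003  0.   ] pos [ 0.4416 -0.1358  0.2748] rot [ 3.140e+00 -3.000e-03 -3.141e+00]
```

Now the clip out again, a bit further this time.

>>> {"name": "drive_tool", "arguments": {
  "series": [
    [0.04,[0.0115,0.1785,0.0],[0,0,0]],
    [0.04,[0.0115,0.1785,0.0],[0,0,0]],
    [0.04,[0.0115,0.1785,0.05],[0,0,0]],
    [0.04,[0.0115,0.1785,0.12],[0,0,0]],
    [0.04,[0.0115,0.1785,0.12],[0,0,0]]
  ]
}}

```text
time: 45.5
tool_pos: [0.4267, 0.0432, 0.1511]
ee_rot: [3.141, -0.011, -3.14]
wrist_force: [0.2, 0.7, -0.3]
width: 0.04
finger_force: 0.0
```

>>> {"name": "drive_tool", "arguments": {
  "series": [
    [0.04,[0,0,0.0],[0,0,0]],
    [0.04,[0,0,0.05],[0,0,0]],
    [0.04,[0,0,0.088],[0,0,0]],
    [0.04,[0,0,0.088],[0,0,0]],
    [0.0,[0,0,0.088],[0,0,0]]
  ]
}}

```text
time: 46.12
tool_pos: [0.4333, 0.0418, 0.072]
ee_rot: [-3.141, 0.006, 3.141]
wrist_force: [-0.3, 0.2, 0.2]
width: 0.0332
finger_force: 0.0
```

>>> {"name": "drive_tool", "arguments": {
  "series": [
    [0.0,[0,0,0],[0,0,0]],
    [0.0,[-0.0034,-0.0085,0],[0,0,0]],
    [0.0,[-0.0095,-0.016,0],[0,0,0]],
    [0.0,[-0.0178,-0.0219,0],[0,0,0]],
    [0.0,[-0.0285,-0.0251,0],[0,0,0]]
  ]
}}

```text
time: 46.75
tool_pos: [0.4582, 0.0187, 0.0704]
ee_rot: [3.137, -0.003, -3.141]
wrist_force: [-7.8, 5.5, 10.7]
width: 0.0136
finger_force: 30.0
```

>>> {"name": "drive_tool", "arguments": {
  "series": [
    [0.0,[-0.003,0,0],[0,0,0]],
    [0.0,[-0.003,0,0],[0,0,0]],
    [0.04,[-0.003,0,0],[0,0,0]],
    [0.04,[-0.003,0,0],[0,0,0]],
    [0.04,[-0.003,0,-0.06],[0,0,0]]
  ]
}}

```text
time: 47.38
tool_pos: [0.4579, 0.0172, 0.1236]
ee_rot: [3.141, -0.014, 3.141]
wrist_force: [1.7, -0.9, 0.6]
width: 0.0385
finger_force: 0.0
```

>>> {"name": "drive_tool", "arguments": {
  "series": [
    [0.04,[0,0,-0.05],[0,0,0]],
    [0.04,[0,0,-0.05],[0,0,0]],
    [0.04,[0,0,-0.05],[0,0,0]]
  ]
}}

```text
time: 47.75
tool_pos: [0.4619, 0.0171, 0.178]
ee_rot: [-3.141, -0.001, 3.142]
wrist_force: [0.2, -0.3, 0.3]
width: 0.0397
finger_force: 0.0
```

Run:
```python
from h import *
knob('pics/w22.png',[.455,.0175,.0765])
mv([.517,.05,.1762],np.pi)
```

```text
[0.4619 0.0171 0.178 ]
knob [0.4553 0.0183 0.0765] angle 1.3075929832727458 r 0.03329786886888477 (np.int64(258), np.int64(196)) [252 177  14  28 332]
shift [-0.0556  0.0329  0.0007] turn [ 0.    -0.003 -0.   ] pos [0.4614 0.0171 0.1771] rot [ 3.141e+00 -3.000e-03  3.142e+00]
```

>>> {"name": "drive_tool", "arguments": {
  "series": [
    [0.065,[-0.0555,0.033,0],[0,0,0]],
    [0.065,[-0.0555,0.033,0],[0,0,0]],
    [0.065,[-0.0555,0.033,0.02],[0,0,0]],
    [0.065,[-0.0555,0.033,0.02],[0,0,0]],
    [0.065,[-0.0555,0.033,0.02],[0,0,0]]
  ]
}}

```text
time: 48.42
tool_pos: [0.5171, 0.05, 0.1586]
ee_rot: [-3.142, -0.001, 3.142]
wrist_force: [-0.3, 0.0, 0.3]
width: 0.0654
finger_force: 0.0
```

Run:
```python
from h import *
mv([.5172,.05,.0565],np.pi)
```

```text
shift [-0.0002 -0.      0.1021] turn [-0.    -0.001 -0.   ] pos [0.5171 0.05   0.1586] rot [-3.142e+00 -1.000e-03  3.142e+00]
```

>>> {"name": "drive_tool", "arguments": {
  "series": [
    [0.065,[0,0,0.05],[0,0,0]],
    [0.065,[0,0,0.09],[0,0,0]],
    [0.065,[0,0,0.102],[0,0,0]],
    [0.065,[0,0,0.102],[0,0,0]],
    [0.02,[0,0,0.102],[0,0,0]]
  ]
}}

```text
time: 49.05
tool_pos: [0.5193, 0.0502, 0.0591]
ee_rot: [3.142, 0.004, -3.141]
wrist_force: [-0.3, -0.5, -0.0]
width: 0.0579
finger_force: 0.0
```

>>> {"name": "drive_tool", "arguments": {
  "series": [
    [0.02,[0,0,0],[0,0,0]],
    [0.02,[0,0,0],[0,0,0]],
    [0.02,[0,0,0],[0,0,0]],
    [0.02,[0,0,-0.03],[0,0,0]],
    [0.02,[0,0,-0.06],[0,0,0]]
  ]
}}

```text
time: 49.68
tool_pos: [0.5168, 0.0503, 0.1165]
ee_rot: [3.142, -0.002, -3.141]
wrist_force: [0.8, -0.1, -1.7]
width: 0.0495
finger_force: 30.0
```

Run:
```python
from h import *
mv([.568,-.082,.115],np.pi);print(robot.get_obs()["width"])
t=imaging.snapshot("top")[:,:,::-1].copy();cv2.imwrite("pics/t23.png",t);ct=imaging.get_calibration("top")
hsv=cv2.cvtColor(t,cv2.COLOR_BGR2HSV);m=((hsv[...,1]<28)&(hsv[...,2]>225)).astype(np.uint8)
m[:, :140]=0;m[:,300:]=0;m[:160]=0;m[265:]=0
n,l,st,ce=cv2.connectedComponentsWithStats(m)
for i in range(1,n):
    if st[i,4]>15:print(st[i],ce[i].round(1),np.round(pl(ct,*ce[i],.03),3))
```

```text
shift [-0.0511 -0.1323  0.0014] turn [ 0.    -0.002  0.   ] pos [0.5168 0.0503 0.1165] rot [ 3.142e+00 -2.000e-03 -3.141e+00]
0.04945216364819365
[ 168  160   67   41 1929] [200.2 177.4] [0.652 0.123 0.03 ]
[251 168  20  20 211] [260.2 178.3] [ 0.646 -0.082  0.03 ]
[154 175   5   5  19] [155.6 177.3] [0.654 0.275 0.03 ]
[235 185   5   6  16] [237.4 187.7] [ 0.615 -0.004  0.03 ]
[158 192   5   5  19] [159.8 193.8] [0.597 0.26  0.03 ]
[254 215  21   2  23] [264.1 215.9] [ 0.518 -0.093  0.03 ]
```

>>> {"name": "drive_tool", "arguments": {
  "series": [
    [0.02,[-0.051,-0.132,0],[0,0,0]],
    [0.02,[-0.051,-0.132,0],[0,0,0]],
    [0.02,[-0.051,-0.132,0],[0,0,0]],
    [0.02,[-0.051,-0.132,0],[0,0,0]],
    [0.02,[-0.051,-0.132,0],[0,0,0]]
  ]
}}

```text
time: 50.35
tool_pos: [0.568, -0.0802, 0.1161]
ee_rot: [3.14, -0.001, -3.14]
wrist_force: [-0.3, 0.9, -1.7]
width: 0.0487
finger_force: 30.0
```

Run:
```python
from h import *
mv([.568,-.082,.054],np.pi)
```

```text
shift [-0.0001 -0.0019  0.0621] turn [ 0.001 -0.001  0.001] pos [ 0.568  -0.0802  0.1161] rot [ 3.14e+00 -1.00e-03 -3.14e+00]
```

>>> {"name": "drive_tool", "arguments": {
  "series": [
    [0.02,[0,0,0.03],[0,0,0]],
    [0.02,[0,0,0.05],[0,0,0]],
    [0.02,[0,0,0.0625],[0,0,0]],
    [0.02,[0,0,0.0625],[0,0,0]],
    [0.02,[0,0,0.0625],[0,0,0]]
  ]
}}

```text
time: 50.98
tool_pos: [0.5689, -0.081, 0.0546]
ee_rot: [-3.142, 0.001, -3.14]
wrist_force: [0.3, 0.1, -1.5]
width: 0.049
finger_force: 30.0
```

>>> {"name": "drive_tool", "arguments": {
  "series": [
    [0.02,[0,0,0],[0,0,0]],
    [0.07,[0,0,0],[0,0,0]],
    [0.07,[0,0,0],[0,0,0]],
    [0.07,[0,0,0],[0,0,0]],
    [0.07,[0,0,0],[0,0,0]]
  ]
}}

```text
time: 51.6
tool_pos: [0.5688, -0.0818, 0.0544]
ee_rot: [3.142, 0.0, -3.142]
wrist_force: [0.2, 0.4, 0.3]
width: 0.0702
finger_force: 0.0
```

>>> {"name": "drive_tool", "arguments": {
  "series": [
    [0.07,[0,0,-0.06],[0,0,0]],
    [0.07,[0,0,-0.12],[0,0,0]],
    [0.07,[0,0,-0.18],[0,0,0]],
    [0.07,[0.06,0.06,-0.22],[0,0,0]],
    [0.07,[0.1,0.1,-0.24],[0,0,0]]
  ]
}}

```text
time: 52.22
tool_pos: [0.4871, -0.0001, 0.2854]
ee_rot: [3.141, 0.002, 3.14]
wrist_force: [0.9, 0.8, 0.7]
width: 0.07
finger_force: 0.0
```

>>> {"name": "drive_tool", "arguments": {
  "series": [
    [0.07,[0,0,0],[0,0,0]],
    [0.07,[0,0,0],[0,0,0]],
    [0.07,[0,0,0],[0,0,0]],
    [0.07,[0,0,0],[0,0,0]]
  ]
}}

```text
time: 52.72
tool_pos: [0.4879, -0.0013, 0.2823]
ee_rot: [3.141, -0.003, 3.141]
wrist_force: [0.1, -0.0, 0.3]
width: 0.0704
finger_force: 0.0
```

Run:
```python
from h import *
im,c=wsnap('pics/w24.png');hsv=cv2.cvtColor(im,cv2.COLOR_BGR2HSV)
def line(P0,d,z,n=101,L=.05):
    o=''
    for s in np.linspace(-L,L,n):
        q=px(c,[P0[0]+d[0]*s,P0[1]+d[1]*s,z]).round().astype(int)
        if not(0<=q[0]<512 and 0<=q[1]<384):o+=' ';continue
        h=hsv[q[1],q[0]];o+='W' if h[2]>205 and h[1]<35 else 'y' if h[1]>60 else 'g' if h[2]>110 else '.'
    return o
print("low rim y",line((.568,-.082),(0,1),.068));print("low foot y",line((.568,-.082),(0,1),.01));print("low foot x",line((.568,-.082),(1,0),.01))
print("mid rim y",line((.655,-.082),(0,1),.086));print("mid rim x",line((.655,-.082),(1,0),.086));print("tray y",line((.53,-.085),(0,1),.006,L=.08))
print("tray x",line((.61,-.04),(1,0),.006,L=.12,n=121))
knob_p=px(c,[.4553,.0183,.0765]);print(knob_p,im[int(knob_p[1]),int(knob_p[0])])
```

```text
[ 0.4879 -0.0013  0.2823]
low rim y yyyyyyyyyggggggggggggggg................................yy...............WWWggWWggggggggggggggggggggg
low foot y gggggggggggggggggggggggggWWWWWWWWWWWWWWWWWWWWWWWWWWWWgg....................ggWWWWWWWggggggggggggggggg
low foot x ......gggggg.gggggWWWWggWgg......................gWWWWWWWWWWWWWWWWWWWWWWgg.......................gWWg
mid rim y ......................yy..............................................gWWWyyyyyyyyyyyyyyyyyyyyyyyyyyy
mid rim x ........................WWWg.........................................................................
tray y yyyyyyyyyyyyyggggggggggggggggggggggg...gggggggggggggggggggggggggggggggggggggg.......ggg.yyyyyyyyyyyyy
tray x yyyyyyyyyyyyy........gggggggggggggggggggggggggggggggggggggggg.gggggggg..gggggggggggggggggggggggggggg..ggggggyyyyyyyyyyyy.
[274.29146193 150.94308745] [29 26 26]
```

```bash
python3 -c "
from bench import robot
print(robot.close_job())"
```

```text
the job is handed in; nothing more can be done
None
```

I brushed out both beakers on the desk, the medium then the low one (there was no tall beaker). Both now stand on the tray, the clip is swung out to about 1.3 rad and the brush is back in its holder; the job is handed in, but no verdict came back.

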